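# Catch pebbles off the tilt-out crate and funnel them into the jar

### The arm

A 6-joint arm with a two-finger parallel gripper is mounted at the origin on the work surface. World frame = base frame: x ahead of the robot, y to its left, z up, the work surface at z = 0. Lengths are in mm, angles in rad, forces in N, time in s.
With the tool pointing down it reaches from about 300 to 850 mm from the base axis. Payload 5.4 kg.
Tool frame: the origin (TCP) lies between the finger pads; the fingertips stand 11 mm ahead of it and the grasp point (between the pads) lies 8 mm behind it; z points along the fingers, y is the line along which they close (so a half turn about z gives the same grasp; the last joint's range is limited). The gripper opens to 85 mm and grips with 20 to 120 N. Pads are 22 mm wide; open, the fingers measure 114 mm over their backs; the gripper's body (76 mm by 85 mm) begins 54 mm behind the grasp point. The pads swing forward as they close: fully open they stand 13 mm farther back than shut.
Start: joints at [0.936, 0.158, 1.597, -0, 1.386, -0.21], TCP at [236.987, 523.873, 242.299] pointing down, gripper open.
Joint ranges: [-2.91, 2.91], [-0.94, 2.29], [0.18, 2.7], [-1.29, 4.43], [0.17, 2.64], [-3, 3]. Speed limits (rad/s): [2.57, 2.57, 3.14, 3.14, 3.14, 3.14].

### API

Orientations are given as [roll, pitch, yaw] about the fixed x, y, z axes, in that order (R = Rz(yaw) Ry(pitch) Rx(roll)).
In Python, from rig import manip gives the robot as it stands.
- The arm moves only by the tool send_rows, never from a script. Its argument "deltas" is a list of rows, each an object with "xyz": the shift along the tool's x, y, z scaled (see below), a list of three; "dr": the turn, a rotation vector about the tool's x, y, z scaled (see below), a list of three; "gripper": the opening, from -1 (shut) to 1 (fully open). In form: [{"xyz": [tx, ty, tz], "dr": [ax, ay, az], "gripper": gripper}, ...]. A call has 1 to 20 rows; each row is the pose to reach, as a shift and turn from the pose commanded when the call began, along the tool's axes at that moment, turning the shorter way round; what a row does not reach only later rows make up. The controller multiplies each number of a shift by 0.1 m and each number of a turn by pi rad. A row lasts 1/8 s, in which the tool goes at most 62.5 mm and 10.7 degrees, less where a joint would pass 70% of its speed; a pose out of reach is approached as far as the arm can. A call with a number of a shift or a turn outside -1 to 1 is refused whole. A call with a gripper value outside its range is refused whole. The fingers move at their own pace and stop on an object; the grip force is fixed at half the most. Time passes only in rows, so rows that repeat a pose let the fingers close. It gives the time, the measured TCP pose, the force, the opening and the grip force at its end, in the units of the state.
- manip.state(): the state, without advancing time (a new reading comes with each control period).
- manip.camera(name): name is "side" or "top" or "wrist"; returns a dict with "img" (480x640x3 uint8, red, green, blue), "K" (3x3 intrinsics, pixels), "R" (3x3) and "t" (3): a world point X has camera coordinates R X + t; the wrist camera has in their place "hand_eye" (4x4, takes a point from camera to tool coordinates, whose origin is the TCP and whose axes are the flange's). Camera axes: x right, y down, z forward; pixel columns grow to the right and rows downward; lengths in mm; the calibration is good to about 2 mm. A picture is of the moment at which its call begins: read the wrist's pose just before it. There is no depth.
- manip.sign_off(): hands the job in; it is judged then, once.
The state is a dict: "time": time; "joint_positions": joint angles; "dq": joint speeds; "joint_efforts": joint torques, N m; "eef_pos": TCP position; "orientation": TCP orientation; "contact_force": force on the tool from outside, world axes, zero at the start; "ft_torque": the same for the moment, N m; "finger_gap": finger opening in mm; "grasp_force": force on a finger pad.
Only numpy, scipy, OpenCV 4.12 (cv2) and the standard library are available. Lean on these libraries where they do the work, as an engineer would, in place of code of your own. Each camera call takes 0.05 s, during which the arm holds its last target. There are 200 camera calls.

### The job

Move the white funnel from the flowerpot into the mouth of the glass jar, then hold the aluminium scoop under the lip of the tilt-out crate, push back the steel paddle beneath it with the scoop so that the crate tips, and catch every pebble of the crate together in the held scoop. Pour them through the funnel into the jar and drop the pebbles from the clay saucer in through the funnel as well, so that every pebble is in the jar while the funnel still sits on it. Finally put the funnel back in the flowerpot and leave the empty scoop standing level on the shelf, the crate swung back and the jar upright, without disturbing the trowel, the hide box or the jar lid.

Things in the scene. Friction and masses are not known exactly. Their poses are not given: they have to be found in the camera images.
- hinge (a point): Middle of the tilt-out crate's hinge line, 160 mm above the shelf, fixed. x axis level towards the crate's back, y along the hinge line, z up
- frame: Fixed wooden frame of the crate, same axes as the hinge; origin on the shelf under the hinge. Two side bars 14 mm wide at y = +-52 mm, 149 to 171 mm up, from x = -15 to +135 mm; posts under them at x = 105 to 135 mm. The space below and in front of the crate's lip is open
- crate (a joint): Tilt of the wooden crate, rad: 0 at rest, up to a stop at 0.85 as its back rises and its open front lip dips (pebbles slide out over the lip, all by about 0.7). Falls back to 0 by its weight. A trough 66 mm wide inside, 78 outside, walls 32 mm high, from 45 mm in front of the hinge to 155 mm behind it
- crate_lip (a point): Middle of the upper edge of the crate's open front lip, 45 mm in front of the hinge line; turns with the crate
- paddle_end (a point): Lower end of the steel paddle, a plate 50 mm wide, 6 mm thick, hanging from the crate 88 mm straight down from the hinge. Pushing it back (hinge +x) with about 4 N tips the crate: with the scoop's front rim 50 mm below the hinge, its front face must reach about 46 mm behind the hinge line for 0.78 rad
- scoop: Aluminium scoop, 160 g. Origin: middle of the bowl's underside; z up. Bowl 133 (x) by 119 mm (y), walls 4 mm: front (x = +66) and side (y = -59) 45 mm high, back (x = -66) 65 mm high. Floor flat from y = -57 to 0, then a 22 degree ramp up to an open pouring lip at y = +60 mm; the front and back walls run on to the lip
- scoop_grip (a point): Grip point on the scoop's dark wooden handle: a bar along the scoop's x, 16 mm wide (y), 20 mm high, from x = -66 to -154 mm; the point is in its middle height, at x = -118, y = 0, z = 55 mm of the scoop. Same axes as the scoop
- scoop_lip (a point): Middle of the upper edge of the scoop's pouring lip, at x = 0, y = +60, z = 28 mm of the scoop
- funnel: White plastic funnel, 80 g. Origin: centre of the spout's lower end; z up. Spout 49 to 53 mm outside, 45 mm inside, 30 mm long, then a cone to a 144 mm mouth 85 mm above the origin. Rests by its cone in the mouth of pot or jar, its origin about 50 mm (pot) or 66 mm (jar) above the shelf
- funnel_tab (a point): Grip point on the funnel's upright tab, a plate 10 mm thick (funnel y), 32 mm long (funnel x, -70 to -102 mm), from 72 to 112 mm above the funnel's origin, just outside the mouth; the point is at x = -88, z = 95 mm. Same axes as the funnel
- jar: Open glass jar standing on the shelf, 600 g, 80 mm across, 100 mm high, mouth 62 mm inside; origin: centre of its underside
- pot: Small terracotta flowerpot fixed on the shelf, 84 mm across at the top, 90 mm high, mouth 72 mm inside; the funnel's resting place; origin: centre of its underside
- saucer: Unglazed clay saucer fixed on the shelf, 176 mm across, rim 16 mm high, inner floor 144 mm across and 6 mm above the shelf; origin: centre of its underside
- pebble1: grey smooth stone pebble, a chunky roundish lump 16 to 19 mm across, 12 g; origin at its centre. Starts in the crate (may be absent)
- pebble2: grey smooth stone pebble, a chunky roundish lump 16 to 19 mm across, 12 g; origin at its centre. Starts in the crate (may be absent)
- pebble3: grey smooth stone pebble, a chunky roundish lump 16 to 19 mm across, 12 g; origin at its centre. Starts in the crate (may be absent)
- pebble4: grey smooth stone pebble, a chunky roundish lump 16 to 19 mm across, 12 g; origin at its centre. Starts in the crate (may be absent)
- pebble5: grey smooth stone pebble, a chunky roundish lump 16 to 19 mm across, 12 g; origin at its centre. Starts in the crate (may be absent)
- stray1: grey smooth stone pebble, a chunky roundish lump 16 to 19 mm across, 12 g; origin at its centre. Starts in the saucer (may be absent)
- stray2: grey smooth stone pebble, a chunky roundish lump 16 to 19 mm across, 12 g; origin at its centre. Starts in the saucer (may be absent)
- stray3: grey smooth stone pebble, a chunky roundish lump 16 to 19 mm across, 12 g; origin at its centre. Starts in the saucer (may be absent)
- trowel: Steel trowel with dark wooden handle lying on the shelf, 270 mm long along its x; bystander; origin on the shelf, near the blade's root
- hide_box: Tan plastic hide box, 100 x 130 x 70 mm; bystander; origin: centre of its underside
- lid: Aluminium screw-top jar lid, 75 mm across, 16 mm high; bystander; origin: centre of its underside
There are look-alikes about, which are no part of the job. Leave any red look-alike of the jar alone. Leave any purple look-alike of the funnel alone.

How it is judged (in metres and radians):
On the way, in this order (a step that is already met when the one before it is completed fails the run):
1. the funnel sits in the jar's mouth (z of funnel in the frame of jar between 0.05 and 0.075 m and horizontal distance between funnel and jar below 0.012 m and angle between funnel's own z axis and vertical below 0.15 rad), for 0.2 s.
2. with the crate tipped, all its pebbles are in the scoop, which is held clear of the shelf (value of joint crate above 0.4 rad and height (world z) of scoop above 0.03 m and contact force between the fingers and scoop above 0.5 N and x of pebble1 in the frame of scoop between -0.066 and 0.066 m and y of pebble1 in the frame of scoop between -0.06 and 0.066 m and z of pebble1 in the frame of scoop between 0 and 0.06 m and x of pebble2 in the frame of scoop between -0.066 and 0.066 m and y of pebble2 in the frame of scoop between -0.06 and 0.066 m and z of pebble2 in the frame of scoop between 0 and 0.06 m and x of pebble3 in the frame of scoop between -0.066 and 0.066 m and y of pebble3 in the frame of scoop between -0.06 and 0.066 m and z of pebble3 in the frame of scoop between 0 and 0.06 m and x of pebble4 in the frame of scoop between -0.066 and 0.066 m and y of pebble4 in the frame of scoop between -0.06 and 0.066 m and z of pebble4 in the frame of scoop between 0 and 0.06 m and x of pebble5 in the frame of scoop between -0.066 and 0.066 m and y of pebble5 in the frame of scoop between -0.06 and 0.066 m and z of pebble5 in the frame of scoop between 0 and 0.06 m), for 0.2 s.
3. all pebbles are in the jar and the funnel still sits in its mouth (all of step 1 and z of pebble1 in the frame of jar between 0.005 and 0.075 m and horizontal distance between each of pebble1, pebble2, pebble3, pebble4, pebble5, stray1, stray2, stray3 and jar below 0.037 m and z of pebble2 in the frame of jar between 0.005 and 0.075 m and z of pebble3 in the frame of jar between 0.005 and 0.075 m and z of pebble4 in the frame of jar between 0.005 and 0.075 m and z of pebble5 in the frame of jar between 0.005 and 0.075 m and z of stray1 in the frame of jar between 0.005 and 0.075 m and z of stray2 in the frame of jar between 0.005 and 0.075 m and z of stray3 in the frame of jar between 0.005 and 0.075 m), for 0.2 s.
At the end, for the whole second after the job is handed in: Every pebble in the jar (centre 5 to 75 mm above its underside); jar upright (0.1 rad); funnel in the flowerpot (12 mm off axis, 0.15 rad); scoop level on the shelf (8 mm, 0.1 rad); crate back (below 0.06 rad); all still (z of pebble1 in the frame of jar between 0.005 and 0.075 m and horizontal distance between each of pebble1, pebble2, pebble3, pebble4, pebble5, stray1, stray2, stray3 and jar below 0.037 m and z of pebble2 in the frame of jar between 0.005 and 0.075 m and z of pebble3 in the frame of jar between 0.005 and 0.075 m and z of pebble4 in the frame of jar between 0.005 and 0.075 m and z of pebble5 in the frame of jar between 0.005 and 0.075 m and z of stray1 in the frame of jar between 0.005 and 0.075 m and z of stray2 in the frame of jar between 0.005 and 0.075 m and z of stray3 in the frame of jar between 0.005 and 0.075 m and angle between each of jar, scoop's own z axis and vertical below 0.1 rad and height (world z) of each of jar, scoop below 0.008 m and z of funnel in the frame of pot between 0.038 and 0.066 m and horizontal distance between funnel and pot below 0.012 m and angle between funnel's own z axis and vertical below 0.15 rad and value of joint crate below 0.06 rad and linear speed of each of scoop, funnel below 0.02 m/s); the robot touches nothing.
It fails at once if the trowel is disturbed (moved over 30 mm) (distance of trowel from where it was at the start of the episode above 0.03 m).
It fails at once if the hide box is disturbed (moved over 30 mm) (distance of hide_box from where it was at the start of the episode above 0.03 m).
It fails at once if the jar lid is disturbed (moved over 30 mm) (distance of lid from where it was at the start of the episode above 0.03 m).
It fails at once if the jar is tipped over (angle between jar's own z axis and vertical above 0.4 rad).
Of pebble1, pebble2, pebble3, pebble4, pebble5 only 3 to 5 are there at a start; the rules pass over those that are not, and their reading is None.
Of stray1, stray2, stray3 only 1 to 3 are there at a start; the rules pass over those that are not, and their reading is None.
At some moment in a run one of stray1, stray2, stray3 may be knocked a few centimetres aside while the robot is not near it.
It also fails if it takes over 210 s, if anything falls off the work surface, if the arm or the gripper's body presses on something with over 40 N, if the wrist force passes 120 N, or if a joint passes its speed limit or range.

## Working session

There is one attempt and no reset: what is moved stays moved. The work goes in short steps, Python scripts to look and compute and a tool call to move; the robot and the scene stay as the last step left them, time stands still between calls to the robot, and variables do not carry over. Pictures are saved under pics/ and viewed, at most 14 in all, crops included, and the job is handed in when it is done.

Besides the shell and the picture viewer there is one more tool, called as name(argument=value, ...) on one line, values as JSON. send_rows: Moves the arm, as the interface text tells. Its arguments: {"type":"object","properties":{"deltas":{"type":"array"}},"required":["deltas"]}

```bash
ls; mkdir -p pics
cat > h.py <<'E'
import numpy as np, cv2, json
from rig import manip
from scipy.spatial.transform import Rotation as Rn
def ray(c,uv):
    K=np.array(c["K"]);R=np.array(c["R"]);t=np.array(c["t"])
    d=R.T@np.linalg.solve(K,[uv[0],uv[1],1.0]); return -R.T@t,d/np.linalg.norm(d)
def plane(c,uv,z):
    o,d=ray(c,uv); return o+d*(z-o[2])/d[2]
def tri(c1,u1,c2,u2):
    o,d=ray(c1,u1);p,e=ray(c2,u2)
    s=np.linalg.lstsq(np.c_[d,-e],p-o,rcond=None)[0]
    a,b=o+s[0]*d,p+s[1]*e; return (a+b)/2,np.linalg.norm(a-b)
def proj(c,X):
    q=np.array(c["R"])@np.array(X,float)+np.array(c["t"]);q=np.array(c["K"])@q;return q[:2]/q[2]
def wrist():
    s=manip.state();c=manip.camera("wrist")
    T=np.eye(4);T[:3,:3]=Rn.from_euler("xyz",s["orientation"]).as_matrix();T[:3,3]=s["eef_pos"]
    M=np.linalg.inv(T@np.array(c["hand_eye"]));c["R"]=M[:3,:3];c["t"]=M[:3,3];return c
def save(c,n): cv2.imwrite("pics/"+n,c["img"][:,:,::-1])
E
python3 - <<'E'
from h import *
for n in("top","side"):
    c=manip.camera(n);save(c,n+"0.png");np.savez(n+"0.npz",**{k:c[k] for k in("img","K","R","t")})
    print(n,-np.array(c["R"]).T@c["t"],np.array(c["K"])[0,0])
s=manip.state();print(s)
E
```

```text
pics
top [ 349.10434985  -34.42103065 1444.85398818] 494.21367299313295
side [ -76.91474218 -759.05823615  909.61122207] 500.05210476026235
{'time': 0.1, 'joint_positions': array([ 9.35913585e-01,  1.59011434e-01,  1.59811243e+00, -1.07093537e-07,
        1.38617398e+00, -2.10142922e-01]), 'dq': array([ 0.00073619, -0.0011192 , -0.00416945, -0.00038216, -0.00216314,
       -0.00172068]), 'joint_efforts': array([-3.41405203e-04, -3.96988678e+01, -3.32339823e+01, -2.30017185e-04,
        4.13529400e-03, -2.63725843e-05]), 'eef_pos': array([236.67580656, 523.46360606, 241.3979885 ]), 'orientation': array([-3.13992496e+00, -3.55597866e-04,  2.71685256e+00]), 'contact_force': array([-0.46614366,  0.34267573,  0.18993166]), 'ft_torque': array([-0.03783947,  0.0186878 ,  0.02455893]), 'grasp_force': 0.0, 'finger_gap': 85.48529367765369}
```

View pics/top0.png

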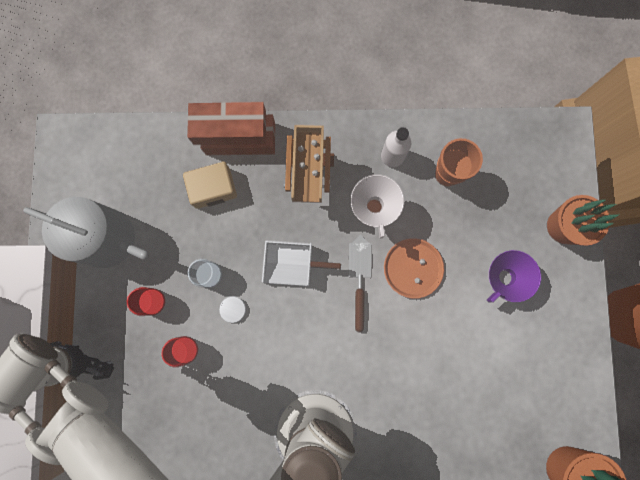

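View pics/side0.png

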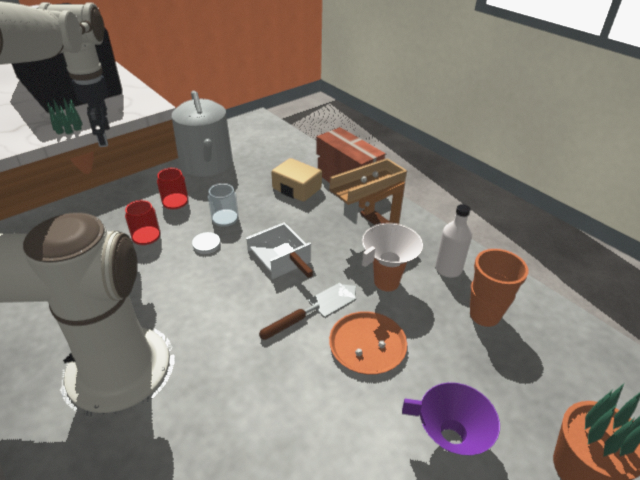

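The top view has two jar-like groups. The clear glass jar is at (205,273), with red look-alikes at (148,301) and (181,351). The two funnels are white at (377,201), seated in a pot, and purple at (514,277). The descriptions fit the clear jar and the white funnel. I also see the crate at (308,160), scoop at (288,263), saucer at (414,268) with 2 pebbles, trowel at (360,280), lid at (232,309) and hide box at (208,184). I'll confirm these in one enlarged crop and measure the blobs.

Run:
```python
from h import *
T=np.load("top0.npz");S=np.load("side0.npz")
im=T["img"];cv2.imwrite("pics/crop1.png",cv2.resize(im[110:310,180:446],None,fx=3,fy=3,interpolation=cv2.INTER_CUBIC)[:,:,::-1])
im=S["img"];cv2.imwrite("pics/crop2.png",cv2.resize(im[120:320,200:466],None,fx=3,fy=3,interpolation=cv2.INTER_CUBIC)[:,:,::-1])
for u in((0,0),(320,240),(205,273)): print(plane(T,u,0))
```

```text
[1.32222449e+03 9.85468244e+02 2.27373675e-13]
[545.181852   -21.54520576   0.        ]
[450.89068771 316.38049986   0.        ]
```

View pics/crop1.png

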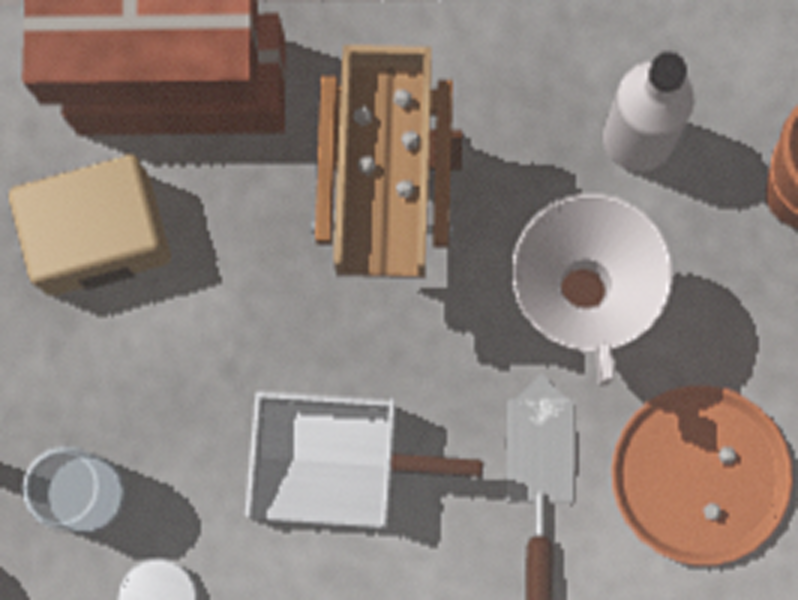

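View pics/crop2.png

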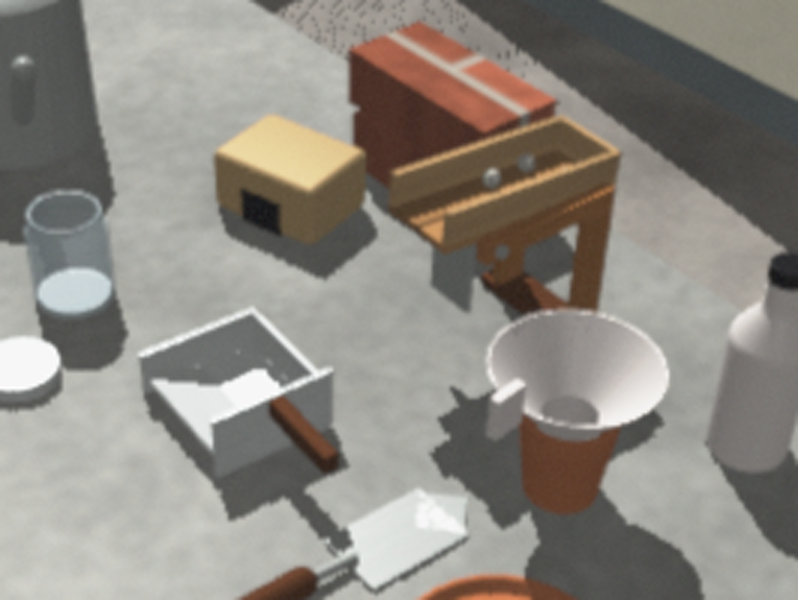

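Both crops confirm the targets. Crop1 shows the clear jar with its rim centre near (61,489), the white funnel mouth at (592,271) with its tab pointing down to (604,365), and the scoop with its handle pointing right to (480,467). There are 5 pebbles in the crate and 2 in the saucer, at (728,455) and (713,512). Crop2 shows the steel paddle hanging under the crate lip. Next I'll measure.

Run:
```python
from h import *
T=np.load("top0.npz");S=np.load("side0.npz")
a=lambda X,Y:(180+X/3-.33,110+Y/3-.33)
b=lambda X,Y:(200+X/3-.33,120+Y/3-.33)
np.set_printoptions(precision=1,suppress=True)
# funnel mouth by white mask ellipse
im=T["img"].astype(int);m=((im.min(2)>120)&(im.max(2)-im.min(2)<30)).astype(np.uint8)
n,l,st,ce=cv2.connectedComponentsWithStats(m)
for i in range(1,n):
    if st[i,4]>25 and st[i,1]>100: print(st[i],ce[i])
P=lambda n,X,Y,z:print(n,plane(T,a(X,Y),z))
P("funnel c",592,271,135);P("f left",513,271,135);P("f right",671,271,135);P("f top",592,194,135);P("f bot",592,349,135)
P("tab near",602,348,162);P("tab far",605,381,162)
P("jar rim",61.5,489,100);P("jar base",85,494,2)
P("scoop FL",256,394,45);P("scoop F lip",247,517,45);P("scoop Bside",393,401,65);P("scoop B lip",385,526,65)
P("handle end",482,468,65);P("handle root",394,462,65)
for n,X,Y in(("barL f",322,243),("barL b",328,77),("barR f",441,245),("barR b",446,81)):P(n,X,Y,171)
P("crate lip L",336,275,160);P("crate lip R",425,277,160)
P("crate bk L",345,46,190);P("crate bk R",430,47,190)
P("saucer",703,476,16);P("s1",728,455,14);P("s2",713,512,14)
P("lid",158,595,16);P("hidebox",85,215,70)
P("trowel blade tip",541,377,5);P("trowel bladeR",578,440,5)
print("jar rim tri",tri(T,a(61.5,489),S,b(67,213)))
print("fun tri",tri(T,a(592,271),S,b(578,372)))
print("tab tri",tri(T,a(604,366),S,b(507,392)))
print("barR f",tri(T,a(441,245),S,b(483,237)))
```

```text
[127 246  19  13 152] [136.  251.6]
[504 273   7  12  59] [507.1 278.8]
[   0  334   38   68 1288] [ 13.  367.2]
[ 50 366  17  17 158] [ 57.8 373.6]
[   0  382  150   98 7217] [ 64.7 446.1]
[ 24 391  13  30 241] [ 30.8 405.2]
[280 409  20  32 256] [289.1 423.3]
[292 459   9  10  47] [295.8 463.2]
funnel c [ 634.3 -177.6  135. ]
f left [ 635.1 -106.5  135. ]
f right [ 633.6 -248.6  135. ]
f top [ 705.5 -179.2  135. ]
f bot [ 563.2 -175.9  135. ]
tab near [ 559.6 -181.8  162. ]
tab far [ 530.4 -183.7  162. ]
jar rim [444.9 305.3 100. ]
jar base [446.8 307.    2. ]
scoop FL [537.7 135.4  45. ]
scoop F lip [420.7 143.2  45. ]
scoop Bside [527.1   4.2  65. ]
scoop B lip [410.2  12.4  65. ]
handle end [463.3 -78.4  65. ]
handle root [469.7   3.6  65. ]
barL f [654.1  62.8 171. ]
barL b [805.4  57.5 171. ]
barR f [651.2 -41.7 171. ]
barR b [800.5 -47.7 171. ]
crate lip L [627.7  51.3 160. ]
crate lip R [625.  -27.4 160. ]
crate bk L [826.8  41.1 190. ]
crate bk R [824.9 -33.8 190. ]
saucer [ 457.7 -292.8   16. ]
s1 [ 477.9 -317.9   14. ]
s2 [ 423.  -301.6   14. ]
lid [348.5 231.7  16. ]
hidebox [708.  296.4  70. ]
trowel blade tip [ 557.2 -139.4    5. ]
trowel bladeR [ 494.8 -174.3    5. ]
jar rim tri (array([446.9, 304.7,  98.1]), np.float64(4.351617415733314))
fun tri (array([ 634.8, -177.6,  129.8]), np.float64(1.6448470216084161))
tab tri (array([ 544.8, -184. ,  162.3]), np.float64(2.820471185883411))
barR f (array([650.4, -42.3, 177.4]), np.float64(1.8648805104966282))
```

send_rows(deltas=[{"xyz": [0, 0, -0.3], "dr": [0, 0, 0], "gripper": 0}])

```text
time: 0.22
eef_pos: [235.8, 522.2, 269.1]
orientation: [-3.134, -0.002, 2.717]
contact_force: [0.5, 0.8, 0.4]
finger_gap: 69.5
grasp_force: 0.0
```

```bash
cat > p.py <<'E'
from h import *
def Rt(yaw,tilt=0,tyaw=0):  # tool down at yaw, then tilted by tilt about the world horizontal axis at tyaw
    return Rn.from_rotvec(tilt*np.array([np.cos(tyaw),np.sin(tyaw),0]))*Rn.from_euler("xyz",[np.pi,0,yaw])
def load():
    d=json.load(open("cmd.json"));return np.array(d["p"]),Rn.from_quat(d["q"])
def store(p,R): json.dump({"p":list(p),"q":list(R.as_quat())},open("cmd.json","w"))
def plan(*keys):
    """print shift and turn of each key pose (pos,R) from the commanded pose; remember the last"""
    p,R=load();lp,lR=p,R
    for (q,Q) in keys:
        x=np.round(R.inv().apply(np.array(q,float)-p)/100,3);r=np.round((R.inv()*Q).as_rotvec()/np.pi,3)
        P=p+R.apply(x*100);K=R*Rn.from_rotvec(r*np.pi)
        n=max(np.linalg.norm(P-lp)/62.5,np.degrees((lR.inv()*K).magnitude())/10.7)
        print((x+0).tolist(),(r+0).tolist(),"rows>=%.1f"%n,"|max|",np.abs(np.r_[x,r]).max());lp,lR=P,K
    store(P,K)
E
python3 - <<'E'
from p import *
store([236.987,523.873,272.3],Rn.from_euler("xyz",[-3.1416,0,2.717]))
plan(([330,350,300],Rt(1.2)),([330,260,300],Rt(0)))
plan(([330,260,300],Rt(0,-1.15)))
E
```

```text
[-1.564, -1.201, -0.277] [0.0, 0.0, 0.483] rows>=8.1 |max| 1.564
[-1.935, -2.021, -0.277] [0.0, 0.0, 0.865] rows>=6.4 |max| 2.021
[-0.001, 0.0, 0.0] [-0.366, 0.0, 0.0] rows>=6.2 |max| 0.366
```

```bash
cat >> p.py <<'E'
from scipy.spatial.transform import Slerp
def route(*keys,maxs=95,rnd=3):
    """calls of one target each, every call within the shift limit"""
    for (q,Q) in keys:
        p,R=load();q=np.array(q,float)
        k=1
        while True:
            S=Slerp([0,1],Rn.concatenate([R,Q]));ok=True
            for i in range(k):
                d=S(i/k).inv().apply((q-p)/k)
                if np.abs(d).max()>maxs: ok=False
            if ok: break
            k+=1
        print("-- key",q.round(1))
        for i in range(k):
            plan((p+(q-p)*(i+1)/k,S((i+1)/k)))
E
python3 - <<'E'
from p import *
store([236.987,523.873,272.3],Rn.from_euler("xyz",[-3.1416,0,2.717]))
route(([330,260,300],Rt(0)))
route(([330,260,300],Rt(0,-1.15)))
E
```

```text
-- key [330. 260. 300.]
[-0.645, -0.674, -0.092] [0.0, 0.0, 0.288] rows>=4.8 |max| 0.674
[-0.928, 0.091, -0.093] [0.0, 0.0, 0.289] rows>=4.9 |max| 0.928
[-0.5, 0.787, -0.092] [0.0, 0.0, 0.288] rows>=4.8 |max| 0.787
-- key [330. 260. 300.]
[0.0, 0.0, 0.0] [-0.366, 0.0, 0.0] rows>=6.2 |max| 0.366
```

send_rows(deltas=[{"xyz": [-0.645, -0.674, -0.092], "dr": [0, 0, 0.288], "gripper": 0}, {"xyz": [-0.645, -0.674, -0.092], "dr": [0, 0, 0.288], "gripper": 0}, {"xyz": [-0.645, -0.674, -0.092], "dr": [0, 0, 0.288], "gripper": 0}, {"xyz": [-0.645, -0.674, -0.092], "dr": [0, 0, 0.288], "gripper": 0}, {"xyz": [-0.645, -0.674, -0.092], "dr": [0, 0, 0.288], "gripper": 0}, {"xyz": [-0.645, -0.674, -0.092], "dr": [0, 0, 0.288], "gripper": 0}])

```text
time: 0.98
eef_pos: [267.8, 435.7, 281.1]
orientation: [-3.141, 0.0, 1.814]
contact_force: [-0.3, -0.2, 0.3]
finger_gap: 42.8
grasp_force: 0.0
```

send_rows(deltas=[{"xyz": [-0.928, 0.091, -0.093], "dr": [0, 0, 0.289], "gripper": 0}, {"xyz": [-0.928, 0.091, -0.093], "dr": [0, 0, 0.289], "gripper": 0}, {"xyz": [-0.928, 0.091, -0.093], "dr": [0, 0, 0.289], "gripper": 0}, {"xyz": [-0.928, 0.091, -0.093], "dr": [0, 0, 0.289], "gripper": 0}, {"xyz": [-0.928, 0.091, -0.093], "dr": [0, 0, 0.289], "gripper": 0}, {"xyz": [-0.928, 0.091, -0.093], "dr": [0, 0, 0.289], "gripper": 0}])

```text
time: 1.72
eef_pos: [298.9, 347.9, 290.6]
orientation: [-3.141, 0.0, 0.908]
contact_force: [0.0, 0.2, 0.1]
finger_gap: 43.0
grasp_force: 0.0
```

send_rows(deltas=[{"xyz": [-0.5, 0.787, -0.092], "dr": [0, 0, 0.288], "gripper": 0}, {"xyz": [-0.5, 0.787, -0.092], "dr": [0, 0, 0.288], "gripper": 0}, {"xyz": [-0.5, 0.787, -0.092], "dr": [0, 0, 0.288], "gripper": 0}, {"xyz": [-0.5, 0.787, -0.092], "dr": [0, 0, 0.288], "gripper": 0}, {"xyz": [-0.5, 0.787, -0.092], "dr": [0, 0, 0.288], "gripper": 0}, {"xyz": [-0.5, 0.787, -0.092], "dr": [0, 0, 0.288], "gripper": 0}])

```text
time: 2.48
eef_pos: [329.8, 260.0, 299.9]
orientation: [3.141, 0.0, 0.005]
contact_force: [0.4, -0.9, -0.1]
finger_gap: 42.9
grasp_force: 0.0
```

send_rows(deltas=[{"xyz": [0, 0, 0], "dr": [-0.366, 0, 0], "gripper": 0}, {"xyz": [0, 0, 0], "dr": [-0.366, 0, 0], "gripper": 0}, {"xyz": [0, 0, 0], "dr": [-0.366, 0, 0], "gripper": 0}, {"xyz": [0, 0, 0], "dr": [-0.366, 0, 0], "gripper": 0}, {"xyz": [0, 0, 0], "dr": [-0.366, 0, 0], "gripper": 0}, {"xyz": [0, 0, 0], "dr": [-0.366, 0, 0], "gripper": 0}, {"xyz": [0, 0, 0], "dr": [-0.366, 0, 0], "gripper": 0}, {"xyz": [0, 0, 0], "dr": [-0.366, 0, 0], "gripper": 0}])

```text
time: 3.48
eef_pos: [330.1, 260.1, 300.1]
orientation: [1.994, 0.002, 0.0]
contact_force: [0.8, 0.4, 0.7]
finger_gap: 42.7
grasp_force: 0.0
```

Run:
```python
from p import *
s=manip.state();p,R=load();print(s["time"],s["joint_positions"].round(2),s["eef_pos"],p)
print("rot err",(R.inv()*Rn.from_euler("xyz",s["orientation"])).magnitude())
```

```text
3.475 [ 0.82  0.39  1.56 -0.78  2.06  2.34] [330.06810008 260.07693252 300.0699608 ] [329.96356269 259.99902108 299.99851498]
rot err 0.00313245957591511
```

Run:
```python
from p import *
route(([350,220,300],Rt(0.6)),([460,0,300],Rt(1.9)),([546.7,-182.8,250],Rt(np.pi+.06)))
```

```text
-- key [350. 220. 300.]
[0.201, 0.163, 0.365] [0.354, 0.11, -0.169] rows>=6.9 |max| 0.365
-- key [460.   0. 300.]
[-0.111, 0.812, 0.001] [0.0, 0.0, -0.138] rows>=2.3 |max| 0.812
[-0.443, 0.691, 0.001] [0.0, 0.0, -0.138] rows>=2.3 |max| 0.691
[-0.691, 0.44, 0.001] [0.0, 0.0, -0.138] rows>=2.3 |max| 0.691
-- key [ 546.7 -182.8  250. ]
[-0.67, 0.076, 0.168] [0.0, 0.0, -0.138] rows>=2.3 |max| 0.67
[-0.64, -0.212, 0.168] [0.0, 0.0, -0.138] rows>=2.3 |max| 0.64
[-0.492, -0.461, 0.168] [0.0, 0.001, -0.138] rows>=2.3 |max| 0.492
```

send_rows(deltas=[{"xyz": [0.201, 0.163, 0.365], "dr": [0.354, 0.11, -0.169], "gripper": 0}, {"xyz": [0.201, 0.163, 0.365], "dr": [0.354, 0.11, -0.169], "gripper": 0}, {"xyz": [0.201, 0.163, 0.365], "dr": [0.354, 0.11, -0.169], "gripper": 0}, {"xyz": [0.201, 0.163, 0.365], "dr": [0.354, 0.11, -0.169], "gripper": 0}, {"xyz": [0.201, 0.163, 0.365], "dr": [0.354, 0.11, -0.169], "gripper": 0}, {"xyz": [0.201, 0.163, 0.365], "dr": [0.354, 0.11, -0.169], "gripper": 0}, {"xyz": [0.201, 0.163, 0.365], "dr": [0.354, 0.11, -0.169], "gripper": 0}, {"xyz": [0.201, 0.163, 0.365], "dr": [0.354, 0.11, -0.169], "gripper": 0}, {"xyz": [0.201, 0.163, 0.365], "dr": [0.354, 0.11, -0.169], "gripper": 0}])

```text
time: 4.6
eef_pos: [350.1, 219.9, 300.9]
orientation: [3.138, -0.003, 0.599]
contact_force: [-0.1, 0.2, 0.7]
finger_gap: 42.9
grasp_force: 0.0
```

send_rows(deltas=[{"xyz": [-0.111, 0.812, 0.001], "dr": [0, 0, -0.138], "gripper": 0}, {"xyz": [-0.111, 0.812, 0.001], "dr": [0, 0, -0.138], "gripper": 0}, {"xyz": [-0.111, 0.812, 0.001], "dr": [0, 0, -0.138], "gripper": 0}, {"xyz": [-0.111, 0.812, 0.001], "dr": [0, 0, -0.138], "gripper": 0}])

```text
time: 5.1
eef_pos: [386.5, 147.3, 300.0]
orientation: [3.139, 0.001, 1.033]
contact_force: [0.3, 0.0, 1.0]
finger_gap: 43.2
grasp_force: 0.0
```

send_rows(deltas=[{"xyz": [-0.443, 0.691, 0.001], "dr": [0, 0, -0.138], "gripper": 0}, {"xyz": [-0.443, 0.691, 0.001], "dr": [0, 0, -0.138], "gripper": 0}, {"xyz": [-0.443, 0.691, 0.001], "dr": [0, 0, -0.138], "gripper": 0}, {"xyz": [-0.443, 0.691, 0.001], "dr": [0, 0, -0.138], "gripper": 0}])

```text
time: 5.6
eef_pos: [423.2, 73.9, 300.0]
orientation: [3.14, 0.001, 1.465]
contact_force: [-0.0, 0.7, 0.1]
finger_gap: 42.6
grasp_force: 0.0
```

send_rows(deltas=[{"xyz": [-0.691, 0.44, 0.001], "dr": [0, 0, -0.138], "gripper": 0}, {"xyz": [-0.691, 0.44, 0.001], "dr": [0, 0, -0.138], "gripper": 0}, {"xyz": [-0.691, 0.44, 0.001], "dr": [0, 0, -0.138], "gripper": 0}, {"xyz": [-0.691, 0.44, 0.001], "dr": [0, 0, -0.138], "gripper": 0}])

```text
time: 6.1
eef_pos: [459.8, 0.6, 300.0]
orientation: [3.141, 0.001, 1.898]
contact_force: [0.4, -0.0, -0.3]
finger_gap: 42.5
grasp_force: 0.0
```

send_rows(deltas=[{"xyz": [-0.67, 0.076, 0.168], "dr": [0, 0, -0.138], "gripper": 0}, {"xyz": [-0.67, 0.076, 0.168], "dr": [0, 0, -0.138], "gripper": 0}, {"xyz": [-0.67, 0.076, 0.168], "dr": [0, 0, -0.138], "gripper": 0}, {"xyz": [-0.67, 0.076, 0.168], "dr": [0, 0, -0.138], "gripper": 0}])

```text
time: 6.6
eef_pos: [488.7, -60.3, 283.3]
orientation: [3.141, 0.002, 2.332]
contact_force: [-0.1, 0.8, -0.3]
finger_gap: 42.9
grasp_force: 0.0
```

send_rows(deltas=[{"xyz": [-0.64, -0.212, 0.168], "dr": [0, 0, -0.138], "gripper": 0}, {"xyz": [-0.64, -0.212, 0.168], "dr": [0, 0, -0.138], "gripper": 0}, {"xyz": [-0.64, -0.212, 0.168], "dr": [0, 0, -0.138], "gripper": 0}, {"xyz": [-0.64, -0.212, 0.168], "dr": [0, 0, -0.138], "gripper": 0}])

```text
time: 7.1
eef_pos: [517.7, -121.4, 266.7]
orientation: [-3.141, 0.002, 2.765]
contact_force: [0.5, 0.6, -0.4]
finger_gap: 42.9
grasp_force: 0.0
```

send_rows(deltas=[{"xyz": [-0.492, -0.461, 0.168], "dr": [0, 0.001, -0.138], "gripper": 0}, {"xyz": [-0.492, -0.461, 0.168], "dr": [0, 0.001, -0.138], "gripper": 0}, {"xyz": [-0.492, -0.461, 0.168], "dr": [0, 0.001, -0.138], "gripper": 0}, {"xyz": [-0.492, -0.461, 0.168], "dr": [0, 0.001, -0.138], "gripper": 0}])

```text
time: 7.6
eef_pos: [546.7, -182.4, 250.1]
orientation: [-3.141, -0.001, -3.085]
contact_force: [0.2, -0.3, -0.8]
finger_gap: 43.0
grasp_force: 0.0
```

Run:
```python
from p import *
c=wrist();save(c,"w1.png");s=manip.state();p,R=load();print(s["time"],s["joint_positions"].round(2),s["eef_pos"],p)
print((R.inv()*Rn.from_euler("xyz",s["orientation"])).magnitude())
for X in([546.7,-182.8,162],[634.5,-177.5,135],[562.6,-181.9,135]): print(proj(c,X))
```

```text
7.65 [-0.53  0.16  1.58 -0.    1.4  -2.16] [ 546.70215918 -182.35690054  250.19117239] [ 546.74130759 -182.81177543  249.96474911]
0.0024296349919350987
[320.88929328 251.46039456]
[321.43632071 352.66831038]
[320.96679014 260.36752071]
```

View pics/w1.png

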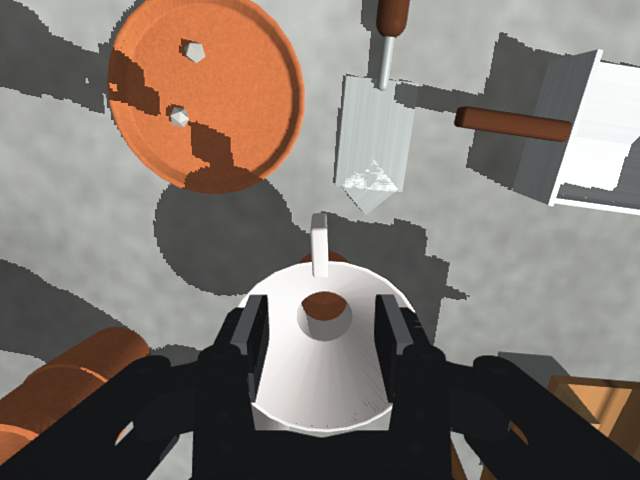

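The wrist view shows the tab at (320,213–275) and the near rim at (321,262). I predicted (320.9,251) for the tab top centre and (321,260) for the rim, so the measured pose agrees to about 1 mm. I'll descend, grip and lift.

send_rows(deltas=[{"xyz": [0, 0, 0.4], "dr": [0, 0, 0], "gripper": 0}, {"xyz": [0, 0, 0.8], "dr": [0, 0, 0], "gripper": 0}, {"xyz": [0, 0, 0.9], "dr": [0, 0, 0], "gripper": 0}, {"xyz": [0, 0, 0.9], "dr": [0, 0, 0], "gripper": 0}])

```text
time: 8.15
eef_pos: [546.6, -182.7, 160.4]
orientation: [-3.141, -0.002, -3.083]
contact_force: [0.4, -0.2, 1.3]
finger_gap: 43.0
grasp_force: 0.0
```

send_rows(deltas=[{"xyz": [0, 0, 0.12], "dr": [0, 0, 0], "gripper": 0}, {"xyz": [0, 0, 0.22], "dr": [0, 0, 0], "gripper": 0}, {"xyz": [0, 0, 0.22], "dr": [0, 0, 0], "gripper": 0}, {"xyz": [0, 0, 0.22], "dr": [0, 0, 0], "gripper": -1}, {"xyz": [0, 0, 0.22], "dr": [0, 0, 0], "gripper": -1}, {"xyz": [0, 0, 0.22], "dr": [0, 0, 0], "gripper": -1}, {"xyz": [0, 0, 0.22], "dr": [0, 0, 0], "gripper": -1}, {"xyz": [0, 0, 0.22], "dr": [0, 0, 0], "gripper": -1}])

```text
time: 9.15
eef_pos: [546.6, -182.6, 138.2]
orientation: [-3.141, -0.001, -3.082]
contact_force: [-0.5, 3.4, 2.5]
finger_gap: 9.5
grasp_force: 58.5
```

send_rows(deltas=[{"xyz": [0, 0, -0.1], "dr": [0, 0, 0], "gripper": -1}, {"xyz": [0, 0, -0.3], "dr": [0, 0, 0], "gripper": -1}, {"xyz": [0, 0, -0.5], "dr": [0, 0, 0], "gripper": -1}, {"xyz": [0, 0, -0.7], "dr": [0, 0, 0], "gripper": -1}, {"xyz": [0, 0, -0.9], "dr": [0, 0, 0], "gripper": -1}, {"xyz": [0, 0, -0.9], "dr": [0, 0, 0], "gripper": -1}])

```text
time: 9.9
eef_pos: [547.4, -184.0, 230.1]
orientation: [-3.138, 0.002, -3.083]
contact_force: [-0.2, 1.0, 0.1]
finger_gap: 9.2
grasp_force: 58.3
```

Run:
```python
from p import *
p,R=load();p=p+[0,0,-112+90];store(p,R)
s=manip.state();print(s["time"],s["eef_pos"],p,(R.inv()*Rn.from_euler("xyz",s["orientation"])).magnitude(),s["finger_gap"],s["grasp_force"])
c=wrist();save(c,"w2.png")
# funnel now expected with origin (634.5,-177.5,140)
print(proj(c,[634.5,-177.5,140]),proj(c,[634.5,-177.5,225]))
# jar target with tab direction at +y (yaw 90deg)
jx,jy=446,305.5
yaw=np.pi/2
t=np.array([jx,jy])+88*np.array([0,1.])
print(t)
store(p,R)
route(([480,0,240],Rt(2.5)),([t[0],t[1],240],Rt(yaw)))
```

```text
9.9 [ 547.40992786 -184.03373863  230.14477018] [ 546.74130759 -182.81177543  227.96474911] 0.004545034573740983 9.20873319707896 58.26401352882385
[324.12631311 372.9813163 ] [324.68772186 489.7806918 ]
[446.  393.5]
-- key [480.   0. 240.]
[0.279, 0.932, -0.06] [0.0, 0.0, 0.112] rows>=1.9 |max| 0.932
[0.583, 0.779, -0.06] [0.0, 0.0, 0.111] rows>=1.9 |max| 0.779
-- key [446.  393.5 240. ]
[0.525, 0.59, 0.0] [0.0, 0.0, 0.059] rows>=1.3 |max| 0.59
[0.625, 0.483, -0.001] [0.0, 0.0, 0.059] rows>=1.3 |max| 0.625
[0.704, 0.359, 0.0] [0.0, 0.0, 0.06] rows>=1.3 |max| 0.704
[0.758, 0.222, 0.0] [0.0, 0.0, 0.059] rows>=1.3 |max| 0.758
[0.786, 0.077, -0.001] [0.0, 0.0, 0.059] rows>=1.3 |max| 0.786
```

View pics/w2.png

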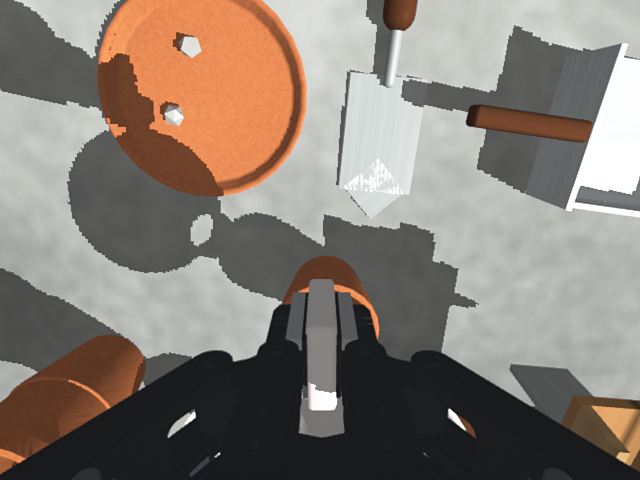

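The tab is held: it shows at (320,280–400) between the pads, the gap is 9.2 mm, and the empty pot is visible at (335,300). I'll carry it to the jar on a path that stays well clear of the crate.

Run:
```python
from p import *
p,R=load();store([546.74,-182.81,227.96],Rt(np.pi+.06))
route(([420,0,240],Rt(2.5)),([446,393.5,240],Rt(np.pi/2)))
```

```text
-- key [420.   0. 240.]
[0.385, 0.634, -0.04] [0.0, 0.0, 0.074] rows>=1.2 |max| 0.634
[0.521, 0.527, -0.04] [0.0, 0.0, 0.075] rows>=1.3 |max| 0.527
[0.63, 0.392, -0.04] [0.0, 0.0, 0.074] rows>=1.2 |max| 0.63
-- key [446.  393.5 240. ]
[0.536, 0.828, 0.0] [0.0, 0.0, 0.074] rows>=1.6 |max| 0.828
[0.712, 0.682, 0.0] [0.0, 0.0, 0.074] rows>=1.6 |max| 0.712
[0.85, 0.499, 0.0] [0.0, 0.0, 0.074] rows>=1.6 |max| 0.85
[0.942, 0.291, 0.0] [0.0, 0.0, 0.074] rows>=1.6 |max| 0.942
```

send_rows(deltas=[{"xyz": [0.19, 0.317, -0.02], "dr": [0, 0, 0.037], "gripper": -1}, {"xyz": [0.385, 0.634, -0.04], "dr": [0, 0, 0.074], "gripper": -1}, {"xyz": [0.385, 0.634, -0.04], "dr": [0, 0, 0.074], "gripper": -1}])

```text
time: 10.32
eef_pos: [502.8, -120.2, 230.6]
orientation: [-3.141, -0.004, 2.97]
contact_force: [0.4, -0.6, 0.2]
finger_gap: 9.3
grasp_force: 58.4
```

send_rows(deltas=[{"xyz": [0.26, 0.263, -0.02], "dr": [0, 0, 0.037], "gripper": -1}, {"xyz": [0.521, 0.527, -0.04], "dr": [0, 0, 0.075], "gripper": -1}, {"xyz": [0.521, 0.527, -0.04], "dr": [0, 0, 0.075], "gripper": -1}])

```text
time: 10.7
eef_pos: [461.5, -60.2, 235.3]
orientation: [-3.14, -0.002, 2.735]
contact_force: [-0.6, -0.2, -1.0]
finger_gap: 9.4
grasp_force: 58.4
```

send_rows(deltas=[{"xyz": [0.315, 0.196, -0.02], "dr": [0, 0, 0.037], "gripper": -1}, {"xyz": [0.63, 0.392, -0.04], "dr": [0, 0, 0.074], "gripper": -1}, {"xyz": [0.63, 0.392, -0.04], "dr": [0, 0, 0.074], "gripper": -1}])

```text
time: 11.08
eef_pos: [419.9, 0.4, 239.8]
orientation: [-3.14, -0.001, 2.503]
contact_force: [0.4, -0.4, -0.2]
finger_gap: 9.2
grasp_force: 58.5
```

send_rows(deltas=[{"xyz": [0.268, 0.414, 0], "dr": [0, 0, 0.037], "gripper": -1}, {"xyz": [0.536, 0.828, 0], "dr": [0, 0, 0.074], "gripper": -1}, {"xyz": [0.536, 0.828, 0], "dr": [0, 0, 0.074], "gripper": -1}])

```text
time: 11.45
eef_pos: [427.6, 99.8, 239.7]
orientation: [-3.14, -0.001, 2.273]
contact_force: [0.3, -0.5, -0.7]
finger_gap: 9.0
grasp_force: 58.7
```

send_rows(deltas=[{"xyz": [0.356, 0.341, 0], "dr": [0, 0, 0.037], "gripper": -1}, {"xyz": [0.712, 0.682, 0], "dr": [0, 0, 0.074], "gripper": -1}, {"xyz": [0.712, 0.682, 0], "dr": [0, 0, 0.074], "gripper": -1}])

```text
time: 11.82
eef_pos: [434.3, 197.7, 239.6]
orientation: [-3.14, 0.0, 2.039]
contact_force: [0.1, -0.8, -0.8]
finger_gap: 9.5
grasp_force: 58.8
```

send_rows(deltas=[{"xyz": [0.425, 0.25, 0], "dr": [0, 0, 0.037], "gripper": -1}, {"xyz": [0.85, 0.499, 0], "dr": [0, 0, 0.074], "gripper": -1}, {"xyz": [0.85, 0.499, 0], "dr": [0, 0, 0.074], "gripper": -1}])

```text
time: 12.2
eef_pos: [441.0, 295.5, 239.3]
orientation: [-3.14, 0.001, 1.806]
contact_force: [0.1, -0.6, -1.6]
finger_gap: 9.1
grasp_force: 58.8
```

send_rows(deltas=[{"xyz": [0.47, 0.146, 0], "dr": [0, 0, 0.037], "gripper": -1}, {"xyz": [0.942, 0.291, 0], "dr": [0, 0, 0.074], "gripper": -1}, {"xyz": [0.942, 0.291, 0], "dr": [0, 0, 0.074], "gripper": -1}, {"xyz": [0.942, 0.291, 0], "dr": [0, 0, 0.074], "gripper": -1}, {"xyz": [0.942, 0.291, 0], "dr": [0, 0, 0.074], "gripper": -1}])

```text
time: 12.82
eef_pos: [447.2, 391.8, 239.9]
orientation: [-3.14, 0.001, 1.569]
contact_force: [-0.0, 0.0, -1.7]
finger_gap: 9.2
grasp_force: 58.8
```

Run:
```python
from p import *
p,R=load();s=manip.state();print(s["time"],s["eef_pos"],p,(R.inv()*Rn.from_euler("xyz",s["orientation"])).magnitude(),s["joint_positions"].round(2))
t=manip.camera("top");si=manip.camera("side")
a=cv2.resize(t["img"][200:350,110:270],None,fx=2.5,fy=2.5,interpolation=cv2.INTER_CUBIC);b=cv2.resize(si["img"][120:270,150:310],None,fx=2.5,fy=2.5,interpolation=cv2.INTER_CUBIC)
save({"img":np.hstack([a,b])},"f1.png")
zo=240-138+50
for X in([446,305.5,zo+85],[446,305.5,zo],[446,305.5,100],[446,305.5,2]):
  print((proj(t,X)-[110,200])*2.5,(proj(si,X)-[150,120])*2.5+[400,0])
```

```text
12.825 [447.24037459 391.7966729  239.85734012] [446.02762566 393.53271926 239.96      ] 0.002614207103190443 [ 0.52  0.21  1.54 -0.    1.39  0.52]
[190.31372349 170.92059609] [561.94926549  68.00723369]
[212.87788569 177.19150393] [571.38864591 136.25477455]
[225.29129993 180.64137173] [576.79816293 175.36605273]
[246.27897181 186.47415005] [586.31772151 244.19328864]
```

View pics/f1.png

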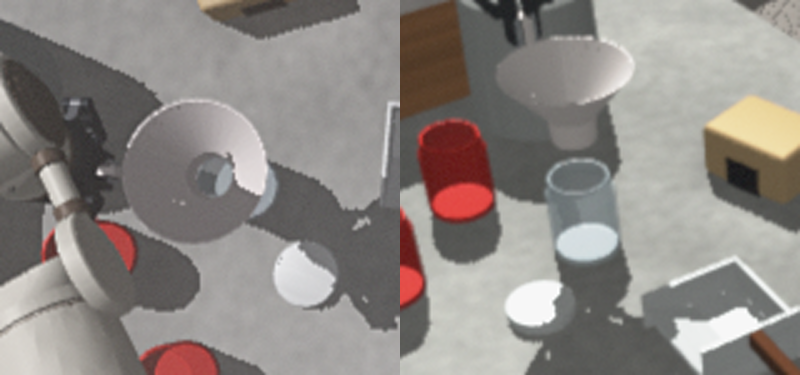

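Run:
```python
from p import *
t=manip.camera("top");si=manip.camera("side")
f=lambda u,v:(110+u/2.5-.3,200+v/2.5-.3)
g=lambda u,v:(150+(u-400)/2.5-.3,120+v/2.5-.3)
print(manip.state()["eef_pos"])
print(tri(t,f(196,171),si,g(565.5,70.5)),tri(t,f(212,175),si,g(573,137)))
# red/grey mask of funnel: bounding in top via grabcut-free threshold relative to start image
d=np.abs(t["img"].astype(int)-np.load("top0.npz")["img"]).sum(2)>30
m=(d[200:350,110:270]*255).astype(np.uint8)
c,_=cv2.findContours(m,cv2.RETR_EXTERNAL,cv2.CHAIN_APPROX_NONE);
E=[]
gr=cv2.cvtColor(t["img"],cv2.COLOR_RGB2GRAY)
h=cv2.HoughCircles(cv2.resize(gr[220:310,140:240],None,fx=4,fy=4,interpolation=cv2.INTER_CUBIC),cv2.HOUGH_GRADIENT,1,100,param1=120,param2=20,minRadius=100,maxRadius=130)
print(h)
if h is not None:
  for q in h[0][:3]: print(plane(t,(140+q[0]/4-.4,220+q[1]/4-.4),237), q[2]/4)
print(plane(t,f(196,171),237))
```

```text
[446.68134108 392.83815753 240.02885173]
(array([446.59473399, 300.70039617, 236.90698357]), np.float64(0.061972681251272754)) (array([448.88255194, 308.18484559, 149.49336836]), np.float64(0.961991239888056))
[[[194.5 190.5 111.5]]]
[448.76388765 300.40715059 237.        ] 27.875
[446.61432057 300.65943496 237.        ]
```

send_rows(deltas=[{"xyz": [0.01, 0, 0.2], "dr": [0, 0, 0], "gripper": -1}, {"xyz": [0.035, 0, 0.4], "dr": [0, 0, 0], "gripper": -1}, {"xyz": [0.035, 0, 0.45], "dr": [0, 0, 0], "gripper": -1}, {"xyz": [0.035, 0, 0.45], "dr": [0, 0, 0], "gripper": -1}, {"xyz": [0.035, 0, 0.45], "dr": [0, 0, 0], "gripper": -1}])

```text
time: 13.65
eef_pos: [446.7, 397.3, 195.5]
orientation: [-3.141, -0.0, 1.57]
contact_force: [0.2, 0.0, -0.2]
finger_gap: 9.3
grasp_force: 58.7
```

Run:
```python
from p import *
p,R=load();store(p+[0,3.5,-45],R)
t=manip.camera("top");si=manip.camera("side");print(manip.state()["eef_pos"])
a=cv2.resize(t["img"][225:315,150:240],None,fx=4.4,fy=4.4,interpolation=cv2.INTER_CUBIC);b=cv2.resize(si["img"][140:230,180:270],None,fx=4.4,fy=4.4,interpolation=cv2.INTER_CUBIC)
save({"img":np.hstack([a,b])},"f2.png")
```

```text
[446.79060897 397.29677403 195.68147567]
```

View pics/f2.png

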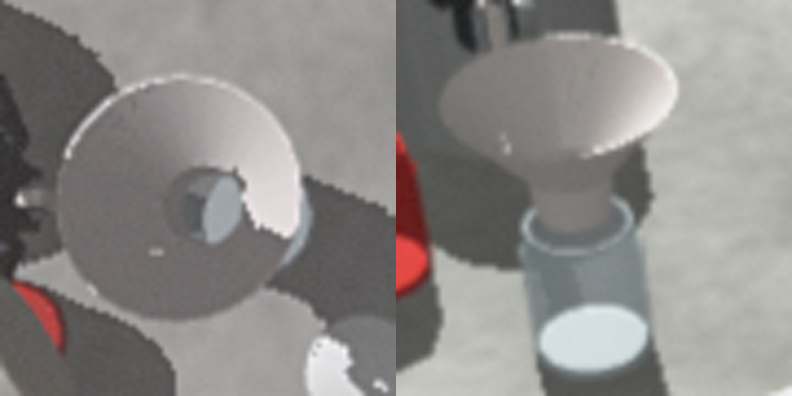

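Side view: the spout end at about (576,218) sits over the jar rim centre (579,222). Top view: the mouth centre at (180,197) matches the jar axis. They are aligned to within about 3 mm, so I'll lower slowly.

send_rows(deltas=[{"xyz": [0, -0.01, 0.05], "dr": [0, 0, 0], "gripper": -1}, {"xyz": [0, -0.01, 0.1], "dr": [0, 0, 0], "gripper": -1}, {"xyz": [0, -0.01, 0.15], "dr": [0, 0, 0], "gripper": -1}, {"xyz": [0, -0.01, 0.2], "dr": [0, 0, 0], "gripper": -1}, {"xyz": [0, -0.01, 0.2], "dr": [0, 0, 0], "gripper": -1}])

```text
time: 14.38
eef_pos: [445.0, 396.8, 174.1]
orientation: [-3.139, 0.001, 1.57]
contact_force: [-0.2, -0.5, -1.2]
finger_gap: 9.9
grasp_force: 58.8
```

send_rows(deltas=[{"xyz": [0, 0, 0.05], "dr": [0, 0, 0], "gripper": -1}, {"xyz": [0, 0, 0.1], "dr": [0, 0, 0], "gripper": -1}, {"xyz": [0, 0, 0.15], "dr": [0, 0, 0], "gripper": -1}, {"xyz": [0, 0, 0.18], "dr": [0, 0, 0], "gripper": -1}, {"xyz": [0, 0, 0.18], "dr": [0, 0, 0], "gripper": -1}])

```text
time: 15.0
eef_pos: [445.2, 396.9, 156.5]
orientation: [-3.14, 0.001, 1.57]
contact_force: [-0.7, -1.3, -0.9]
finger_gap: 9.1
grasp_force: 58.8
```

send_rows(deltas=[{"xyz": [0, 0.01, 0.02], "dr": [0, 0, 0], "gripper": -1}, {"xyz": [0, 0.01, 0.03], "dr": [0, 0, 0], "gripper": -1}, {"xyz": [0, 0.01, 0.03], "dr": [0, 0, 0], "gripper": -1}, {"xyz": [0, 0.01, 0.03], "dr": [0, 0, 0], "gripper": -1}])

```text
time: 15.5
eef_pos: [446.6, 397.0, 154.1]
orientation: [-3.141, 0.0, 1.57]
contact_force: [-0.3, -1.3, 0.0]
finger_gap: 9.3
grasp_force: 59.1
```

Run:
```python
from p import *
p,R=load();store(p+[0,0,-41],R)
t=manip.camera("top");si=manip.camera("side");print(manip.state()["eef_pos"],manip.state()["contact_force"])
a=cv2.resize(t["img"][225:315,150:240],None,fx=4.4,fy=4.4,interpolation=cv2.INTER_CUBIC);b=cv2.resize(si["img"][140:230,180:270],None,fx=4.4,fy=4.4,interpolation=cv2.INTER_CUBIC)
save({"img":np.hstack([a,b])},"f3.png")
```

```text
[446.51926311 397.01184679 154.05914176] [9.81622108e-01 7.19116647e-04 7.78866386e-01]
```

View pics/f3.png

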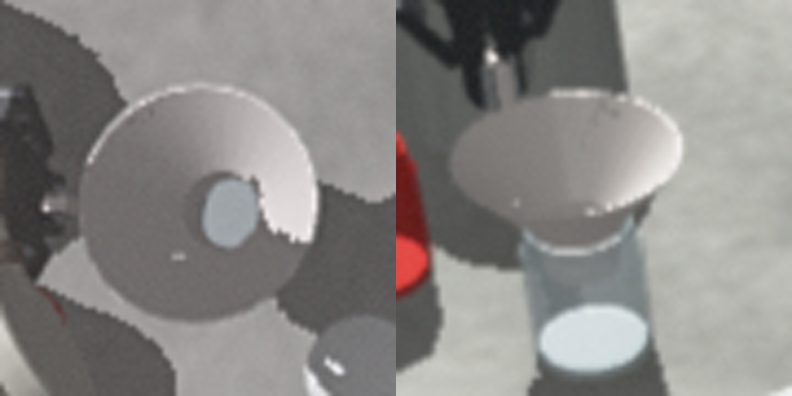

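The funnel is seated: in the side view its cone rests on the jar rim at (580,225). I'll release and head for the scoop handle.

send_rows(deltas=[{"xyz": [0, 0, 0], "dr": [0, 0, 0], "gripper": -0.2}, {"xyz": [0, 0, 0], "dr": [0, 0, 0], "gripper": -0.2}, {"xyz": [0, 0, 0], "dr": [0, 0, 0], "gripper": -0.2}, {"xyz": [0, 0, -0.2], "dr": [0, 0, 0], "gripper": -0.2}, {"xyz": [0, 0, -0.5], "dr": [0, 0, 0], "gripper": -0.2}, {"xyz": [0, 0, -1], "dr": [0, 0, 0], "gripper": -0.2}, {"xyz": [0, 0, -1], "dr": [0, 0, 0], "gripper": -0.2}, {"xyz": [0, 0, -1], "dr": [0, 0, 0], "gripper": -0.2}])

```text
time: 16.6
eef_pos: [446.5, 397.1, 254.6]
orientation: [-3.141, -0.0, 1.57]
contact_force: [0.3, -0.7, -1.4]
finger_gap: 34.0
grasp_force: 0.0
```

Run:
```python
from p import *
p,R=load();print(p,manip.state()["eef_pos"]);store([446,397,254],Rt(np.pi/2))
t=manip.camera("top");si=manip.camera("side")
d=np.abs(t["img"].astype(int)-np.load("top0.npz")["img"]).sum(2)
gr=cv2.cvtColor(t["img"],cv2.COLOR_RGB2GRAY)
h=cv2.HoughCircles(cv2.resize(gr[225:315,150:240],None,fx=4.4,fy=4.4,interpolation=cv2.INTER_CUBIC),cv2.HOUGH_GRADIENT,1,100,param1=120,param2=20,minRadius=100,maxRadius=130)
print(h);q=h[0][0];print(plane(t,(150+q[0]/4.4-.4,225+q[1]/4.4-.4),151))
route(([466.1,-44,190],Rt(1.504)))
```

```text
[446.02762566 397.03271926 153.96      ] [446.49838838 397.13107235 254.59256286]
[[[200.5 199.5 118.4]]]
[448.53628288 305.77684645 151.        ]
-- key [466.1 -44.  190. ]
[-0.882, 0.04, 0.128] [0.0, 0.0, 0.004] rows>=1.4 |max| 0.882
[-0.881, 0.051, 0.128] [0.0, 0.0, 0.005] rows>=1.4 |max| 0.881
[-0.881, 0.066, 0.128] [0.0, 0.0, 0.004] rows>=1.4 |max| 0.881
[-0.88, 0.076, 0.128] [0.0, 0.0, 0.004] rows>=1.4 |max| 0.88
[-0.878, 0.087, 0.128] [0.0, 0.0, 0.004] rows>=1.4 |max| 0.878
```

send_rows(deltas=[{"xyz": [-0.882, 0.04, 0.128], "dr": [0, 0, 0.004], "gripper": -0.2}, {"xyz": [-0.882, 0.04, 0.128], "dr": [0, 0, 0.004], "gripper": -0.2}, {"xyz": [-0.882, 0.04, 0.128], "dr": [0, 0, 0.004], "gripper": -0.2}])

```text
time: 17.08
eef_pos: [449.7, 307.2, 239.4]
orientation: [-3.137, 0.002, 1.555]
contact_force: [-0.6, -0.1, -0.6]
finger_gap: 34.1
grasp_force: 0.0
```

send_rows(deltas=[{"xyz": [-0.881, 0.051, 0.128], "dr": [0, 0, 0.005], "gripper": -0.2}, {"xyz": [-0.881, 0.051, 0.128], "dr": [0, 0, 0.005], "gripper": -0.2}, {"xyz": [-0.881, 0.051, 0.128], "dr": [0, 0, 0.005], "gripper": -0.2}])

```text
time: 17.45
eef_pos: [454.1, 220.2, 227.6]
orientation: [-3.139, 0.001, 1.54]
contact_force: [-0.9, 0.2, -0.8]
finger_gap: 34.8
grasp_force: 0.0
```

send_rows(deltas=[{"xyz": [-0.881, 0.066, 0.128], "dr": [0, 0, 0.004], "gripper": -0.2}, {"xyz": [-0.881, 0.066, 0.128], "dr": [0, 0, 0.004], "gripper": -0.2}, {"xyz": [-0.881, 0.066, 0.128], "dr": [0, 0, 0.004], "gripper": -0.2}])

```text
time: 17.82
eef_pos: [458.5, 132.6, 215.3]
orientation: [-3.14, -0.0, 1.528]
contact_force: [-0.3, 0.6, -0.3]
finger_gap: 34.3
grasp_force: 0.0
```

send_rows(deltas=[{"xyz": [-0.88, 0.076, 0.128], "dr": [0, 0, 0.004], "gripper": -0.2}, {"xyz": [-0.88, 0.076, 0.128], "dr": [0, 0, 0.004], "gripper": -0.2}, {"xyz": [-0.88, 0.076, 0.128], "dr": [0, 0, 0.004], "gripper": -0.2}])

```text
time: 18.2
eef_pos: [462.7, 44.7, 202.8]
orientation: [-3.14, -0.0, 1.516]
contact_force: [-0.1, 0.0, -0.0]
finger_gap: 34.1
grasp_force: 0.0
```

send_rows(deltas=[{"xyz": [-0.878, 0.087, 0.128], "dr": [0, 0, 0.004], "gripper": -0.2}, {"xyz": [-0.878, 0.087, 0.128], "dr": [0, 0, 0.004], "gripper": -0.2}, {"xyz": [-0.878, 0.087, 0.128], "dr": [0, 0, 0.004], "gripper": -0.2}, {"xyz": [-0.878, 0.087, 0.128], "dr": [0, 0, 0.004], "gripper": -0.2}])

```text
time: 18.7
eef_pos: [466.6, -42.1, 190.3]
orientation: [-3.141, -0.0, 1.506]
contact_force: [-0.1, 0.2, -0.3]
finger_gap: 34.2
grasp_force: 0.0
```

Run:
```python
from p import *
c=wrist();p,R=load();print(p,manip.state()["eef_pos"],manip.state()["joint_positions"].round(2))
im=c["img"].astype(int)
# brown handle mask: dark red-brown
m=((im[...,0]>im[...,2]*1.8)&(im[...,0]<150)&(im[...,0]>60)&(im[...,1]<80)).astype(np.uint8)
n,l,st,ce=cv2.connectedComponentsWithStats(m)
for i in range(1,n):
    if st[i,4]>300:
        pts=np.argwhere(l==i)[:,::-1].astype(np.float32);r=cv2.minAreaRect(pts)
        print(st[i],ce[i],r); print([plane(c,q,65).round(1) for q in cv2.boxPoints(r)])
for x in(-66,-110,-154): 
    X=np.array([473.9,73.8])+x*np.array([.066,.998]);print(x,X,proj(c,[*X,65]))
save(c,"w3.png")
```

```text
[466.10061697 -43.98466034 190.        ] [466.54004463 -42.13673675 190.32566419] [-0.35 -0.08  1.94 -0.    1.27 -0.28]
[ 312  156   24  122 2542] [322.9870181  214.55546814] ((323.5216979980469, 216.4872589111328), (22.068143844604492, 121.13341522216797), 0.49391689896583557)
[array([457., -75.,  65.]), array([463.8,   9.7,  65. ]), array([478.1,   8.7,  65. ]), array([472.7, -76.2,  65. ])]
[ 116  304  133   30 3183] [178.69745523 318.81652529] ((182.14195251464844, 319.0424499511719), (26.955591201782227, 132.529052734375), 88.21009063720703)
[array([311.5, -90.1,  65. ]), array([408.8, -93. ,  65. ]), array([ 406.7, -115.2,   65. ]), array([ 307.1, -112.3,   65. ])]
[ 475  307   89   74 3777] [514.94969553 339.0381255 ] ((517.2058715820312, 339.67645263671875), (78.53721618652344, 62.89112854003906), 32.47119140625)
[array([ 570.1, -138.3,   65. ]), array([592.4, -95.6,  65. ]), array([ 644.4, -133.7,   65. ]), array([ 623.9, -179.9,   65. ])]
[ 530  361   87   74 3691] [580.10837171 390.51151449] ((577.7857055664062, 385.70208740234375), (85.85273742675781, 56.910926818847656), 36.67435073852539)
[array([ 617.9, -175.4,   65. ]), array([ 639.6, -135.9,   65. ]), array([ 699.1, -185.9,   65. ]), array([ 679. , -229.5,   65. ])]
[ 262  381   67   51 1781] [291.15496912 409.9174621 ] ((295.0, 406.0), (50.0, 66.0), 90.0)
[array([ 411.6, -160.5,   65. ]), array([ 463.1, -163.7,   65. ]), array([ 460.2, -212.3,   65. ]), array([ 406.2, -208.9,   65. ])]
-66 [469.544   7.932] [322.02316141 158.06342309]
-110 [466.64 -35.98] [321.92354406 223.4790646 ]
-154 [463.736 -79.892] [321.83341227 282.66583596]
```

send_rows(deltas=[{"xyz": [0.02, 0.01, 0.3], "dr": [0, 0, 0], "gripper": -0.2}, {"xyz": [0.02, 0.01, 0.7], "dr": [0, 0, 0], "gripper": -0.2}, {"xyz": [0.02, 0.01, 1], "dr": [0, 0, 0], "gripper": -0.2}, {"xyz": [0.02, 0.01, 1], "dr": [0, 0, 0], "gripper": -0.2}, {"xyz": [0.02, 0.01, 1], "dr": [0, 0, 0], "gripper": -0.2}])

```text
time: 19.38
eef_pos: [468.2, -41.7, 91.4]
orientation: [3.141, 0.001, 1.505]
contact_force: [-0.5, 0.8, 0.1]
finger_gap: 33.9
grasp_force: 0.0
```

send_rows(deltas=[{"xyz": [0, 0, 0.2], "dr": [0, 0, 0], "gripper": -0.2}, {"xyz": [0, 0, 0.43], "dr": [0, 0, 0], "gripper": -0.2}, {"xyz": [0, 0, 0.43], "dr": [0, 0, 0], "gripper": -0.2}, {"xyz": [0, 0, 0.43], "dr": [0, 0, 0], "gripper": -1}, {"xyz": [0, 0, 0.43], "dr": [0, 0, 0], "gripper": -1}, {"xyz": [0, 0, 0.43], "dr": [0, 0, 0], "gripper": -1}, {"xyz": [0, 0, 0.43], "dr": [0, 0, 0], "gripper": -1}, {"xyz": [0, 0, 0.43], "dr": [0, 0, 0], "gripper": -1}])

```text
time: 20.38
eef_pos: [468.6, -42.7, 48.6]
orientation: [3.14, 0.002, 1.504]
contact_force: [0.1, -1.6, 7.2]
finger_gap: 14.8
grasp_force: 60.4
```

send_rows(deltas=[{"xyz": [0, 0, -0.1], "dr": [0, 0, 0], "gripper": -1}, {"xyz": [0, 0, -0.3], "dr": [0, 0, 0], "gripper": -1}, {"xyz": [0, 0, -0.6], "dr": [0, 0, 0], "gripper": -1}, {"xyz": [0, 0, -0.9], "dr": [0, 0, 0], "gripper": -1}, {"xyz": [0, 0, -1], "dr": [0, 0, 0], "gripper": -1}, {"xyz": [0, 0, -1], "dr": [0, 0, 0], "gripper": -1}, {"xyz": [0, 0, -1], "dr": [0, 0, 0], "gripper": -1}])

```text
time: 21.25
eef_pos: [466.2, -41.8, 145.6]
orientation: [-3.138, -0.0, 1.504]
contact_force: [-0.7, 0.5, -2.3]
finger_gap: 14.9
grasp_force: 59.3
```

Run:
```python
from p import *
store([467.3,-42.0,147],Rt(1.504))
route(([400,0,150],Rt(0.7)),([424,30.5,112],Rt(-0.035)),([475,28.7,112],Rt(-.035)),([530,26.8,112],Rt(-.035)))
print(manip.state()["eef_pos"])
```

```text
-- key [400.   0. 150.]
[0.374, -0.7, -0.03] [0.0, 0.0, 0.256] rows>=4.3 |max| 0.7
-- key [424.   30.5 112. ]
[0.38, -0.079, 0.38] [0.0, 0.0, 0.234] rows>=3.9 |max| 0.38
-- key [475.   28.7 112. ]
[0.511, 0.0, 0.0] [0.0, 0.0, 0.0] rows>=0.8 |max| 0.511
-- key [530.   26.8 112. ]
[0.55, 0.0, 0.0] [0.0, 0.0, 0.0] rows>=0.9 |max| 0.55
[466.2343738  -41.75767774 145.58670665]
```

send_rows(deltas=[{"xyz": [0.06, -0.11, -0.01], "dr": [0, 0, 0.042], "gripper": -1}, {"xyz": [0.12, -0.23, -0.01], "dr": [0, 0, 0.085], "gripper": -1}, {"xyz": [0.19, -0.35, -0.02], "dr": [0, 0, 0.128], "gripper": -1}, {"xyz": [0.25, -0.47, -0.02], "dr": [0, 0, 0.171], "gripper": -1}, {"xyz": [0.31, -0.58, -0.03], "dr": [0, 0, 0.213], "gripper": -1}, {"xyz": [0.374, -0.7, -0.03], "dr": [0, 0, 0.256], "gripper": -1}, {"xyz": [0.374, -0.7, -0.03], "dr": [0, 0, 0.256], "gripper": -1}])

```text
time: 22.12
eef_pos: [398.6, 0.5, 148.8]
orientation: [-3.139, 0.003, 0.702]
contact_force: [0.6, 0.0, -1.8]
finger_gap: 14.8
grasp_force: 59.3
```

send_rows(deltas=[{"xyz": [0.08, -0.016, 0.08], "dr": [0, 0, 0.047], "gripper": -1}, {"xyz": [0.15, -0.03, 0.15], "dr": [0, 0, 0.094], "gripper": -1}, {"xyz": [0.23, -0.05, 0.23], "dr": [0, 0, 0.14], "gripper": -1}, {"xyz": [0.3, -0.063, 0.3], "dr": [0, 0, 0.187], "gripper": -1}, {"xyz": [0.38, -0.079, 0.38], "dr": [0, 0, 0.234], "gripper": -1}, {"xyz": [0.38, -0.079, 0.38], "dr": [0, 0, 0.234], "gripper": -1}, {"xyz": [0.38, -0.079, 0.38], "dr": [0, 0, 0.234], "gripper": -1}, {"xyz": [0.38, -0.079, 0.38], "dr": [0, 0, 0.234], "gripper": -1}])

```text
time: 23.12
eef_pos: [423.9, 30.1, 112.3]
orientation: [3.141, 0.001, -0.034]
contact_force: [0.4, 0.1, -0.6]
finger_gap: 15.0
grasp_force: 59.3
```

Run:
```python
from p import *
s=manip.state();print(s["eef_pos"],s["orientation"],s["joint_positions"].round(2),s["finger_gap"])
t=manip.camera("top");si=manip.camera("side")
a=cv2.resize(t["img"][110:290,240:370],None,fx=3.3,fy=3.3,interpolation=cv2.INTER_CUBIC)[:594,:395];b=cv2.resize(si["img"][130:310,270:390],None,fx=3.3,fy=3.3,interpolation=cv2.INTER_CUBIC)[:594,:395]
save({"img":np.hstack([a,b])},"c1.png")
```

```text
[423.93734146  30.14232297 112.2697376 ] [ 3.14093031e+00  1.07338149e-03 -3.36698119e-02] [-0.21 -0.09  2.13 -0.    1.11  1.39] 14.98658803140213
```

View pics/c1.png

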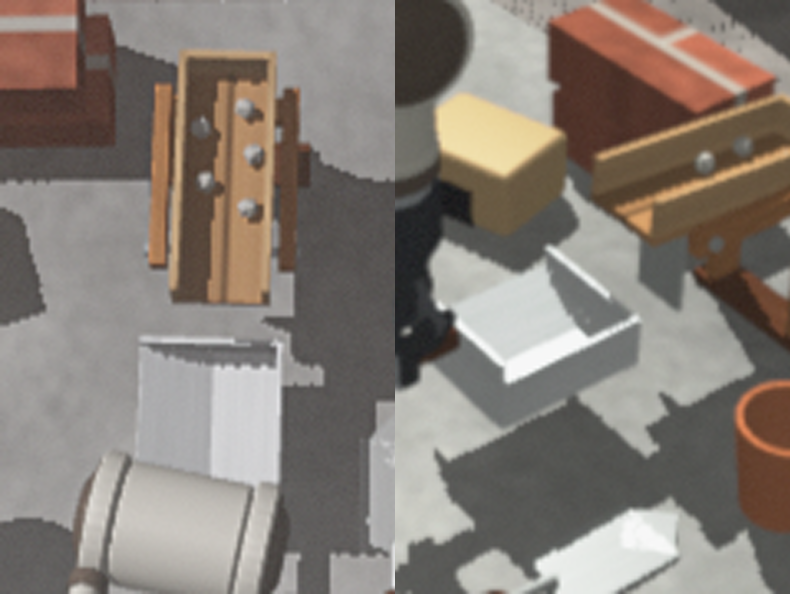

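Top half: the scoop's front edge (138–281, 340) is square to the crate lip (172–270, 302), with the trough over the scoop's flat floor. Side half: the scoop is level below the lip, and the paddle hangs at (660,260). Now I'll push.

send_rows(deltas=[{"xyz": [0.12, 0, 0], "dr": [0, 0, 0], "gripper": -1}, {"xyz": [0.26, 0, 0], "dr": [0, 0, 0], "gripper": -1}, {"xyz": [0.4, 0, 0], "dr": [0, 0, 0], "gripper": -1}, {"xyz": [0.511, 0, 0], "dr": [0, 0, 0], "gripper": -1}, {"xyz": [0.511, 0, 0], "dr": [0, 0, 0], "gripper": -1}])

```text
time: 23.85
eef_pos: [475.7, 28.5, 112.0]
orientation: [3.141, 0.001, -0.035]
contact_force: [-1.1, 1.4, -1.7]
finger_gap: 15.0
grasp_force: 59.3
```

send_rows(deltas=[{"xyz": [0.07, 0, 0], "dr": [0, 0, 0], "gripper": -1}, {"xyz": [0.14, 0, 0], "dr": [0, 0, 0], "gripper": -1}, {"xyz": [0.21, 0, 0], "dr": [0, 0, 0], "gripper": -1}, {"xyz": [0.28, 0, 0], "dr": [0, 0, 0], "gripper": -1}, {"xyz": [0.35, 0, 0], "dr": [0, 0, 0], "gripper": -1}, {"xyz": [0.42, 0, 0], "dr": [0, 0, 0], "gripper": -1}, {"xyz": [0.48, 0, 0], "dr": [0, 0, 0], "gripper": -1}, {"xyz": [0.55, 0, 0], "dr": [0, 0, 0], "gripper": -1}, {"xyz": [0.55, 0, 0], "dr": [0, 0, 0], "gripper": -1}, {"xyz": [0.55, 0, 0], "dr": [0, 0, 0], "gripper": -1}, {"xyz": [0.55, 0, 0], "dr": [0, 0, 0], "gripper": -1}, {"xyz": [0.55, 0, 0], "dr": [0, 0, 0], "gripper": -1}])

```text
time: 25.35
eef_pos: [529.7, 26.7, 111.8]
orientation: [3.141, 0.002, -0.035]
contact_force: [-1.0, -0.2, -3.9]
finger_gap: 15.1
grasp_force: 59.7
```

Run:
```python
from p import *
s=manip.state();print(s["eef_pos"],s["orientation"],s["contact_force"],s["finger_gap"],s["grasp_force"])
t=manip.camera("top");si=manip.camera("side")
a=cv2.resize(t["img"][110:290,240:370],None,fx=3.3,fy=3.3,interpolation=cv2.INTER_CUBIC)[:594,:395];b=cv2.resize(si["img"][130:310,290:410],None,fx=3.3,fy=3.3,interpolation=cv2.INTER_CUBIC)[:594,:395]
save({"img":np.hstack([a,b])},"c2.png")
```

```text
[529.66536804  26.72611447 111.81993017] [ 3.14108023e+00  1.60247433e-03 -3.52221494e-02] [-0.99168235 -0.18048543 -3.8843421 ] 15.139196818635304 59.74481821060181
```

View pics/c2.png

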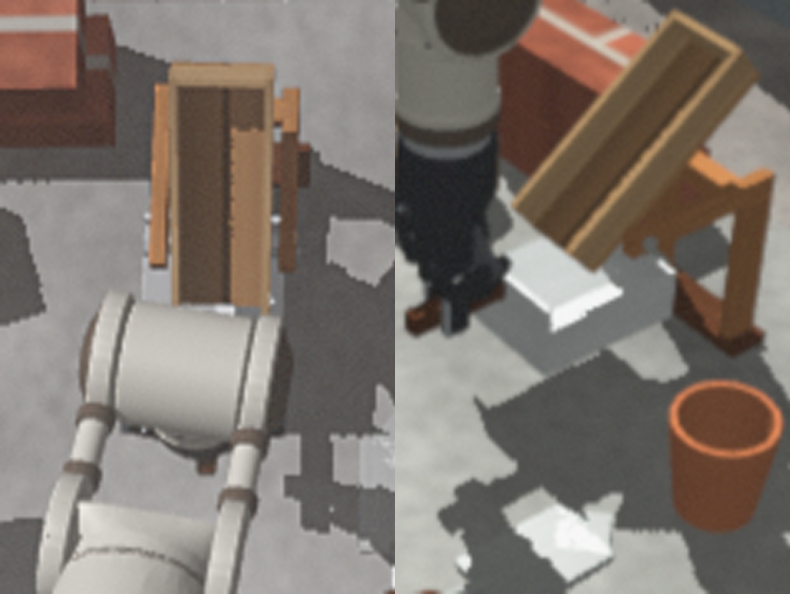

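The crate is tipped to about 0.75 rad and its trough is empty. The vertical force rose to about 3.9 N, so the pebbles are in the scoop. I'll back out and carry it to the funnel.

send_rows(deltas=[{"xyz": [-0.1, 0, 0], "dr": [0, 0, 0], "gripper": -1}, {"xyz": [-0.2, 0, 0], "dr": [0, 0, 0], "gripper": -1}, {"xyz": [-0.3, 0, 0], "dr": [0, 0, 0], "gripper": -1}, {"xyz": [-0.4, 0, 0], "dr": [0, 0, 0], "gripper": -1}, {"xyz": [-0.5, 0, 0], "dr": [0, 0, 0], "gripper": -1}, {"xyz": [-0.6, 0, 0], "dr": [0, 0, 0], "gripper": -1}, {"xyz": [-0.75, 0, 0], "dr": [0, 0, 0], "gripper": -1}, {"xyz": [-0.9, 0, 0], "dr": [0, 0, 0], "gripper": -1}, {"xyz": [-1, 0, 0], "dr": [0, 0, 0], "gripper": -1}, {"xyz": [-1, 0, 0], "dr": [0, 0, 0], "gripper": -1}])

```text
time: 26.7
eef_pos: [429.7, 30.2, 112.2]
orientation: [3.141, 0.001, -0.035]
contact_force: [0.2, 1.1, -2.1]
finger_gap: 15.3
grasp_force: 60.0
```

Run:
```python
from p import *
s=manip.state();print(s["time"],s["eef_pos"],s["contact_force"])
p,R=load();store(p-[100,-3.5,0],R)
t=manip.camera("top");si=manip.camera("side")
a=cv2.resize(t["img"][110:290,240:370],None,fx=3.3,fy=3.3,interpolation=cv2.INTER_CUBIC)[:594,:395];b=cv2.resize(si["img"][130:310,270:390],None,fx=3.3,fy=3.3,interpolation=cv2.INTER_CUBIC)[:594,:395]
save({"img":np.hstack([a,b])},"c3.png")
def lip(th,y,z): 
    Rs=Rn.from_rotvec([-th,0,0]);return np.array([447.5,y,z])+Rs.apply([-118,-60,19]),Rt(0,-th)
route(([400,80,206],Rt(-.02)),lip(0,277.5,188),lip(.4,277.5,165))
print("pour");p0,R0=load()
plan(lip(.6,277.5,162),lip(.75,277.5,161),lip(.9,277.5,161),lip(1.05,277.5,161),lip(1.18,277.5,161))
```

```text
26.7 [429.73930764  30.20135493 112.23971274] [ 0.16124939  1.11896361 -2.14742474]
-- key [400.  80. 206.]
[-0.317, -0.487, -0.94] [0.0, 0.0, -0.005] rows>=1.8 |max| 0.94
-- key [329.5 217.5 207. ]
[-0.366, -0.68, -0.005] [0.0, 0.0, -0.003] rows>=1.2 |max| 0.68
[-0.36, -0.684, -0.005] [0.0, 0.0, -0.003] rows>=1.2 |max| 0.684
-- key [329.5 229.6 205.9]
[0.0, -0.121, 0.011] [-0.127, 0.0, 0.0] rows>=2.1 |max| 0.127
pour
[0.0, -0.062, -0.087] [-0.064, 0.0, 0.0] rows>=1.1 |max| 0.087
[0.0, -0.118, -0.157] [-0.112, 0.0, 0.0] rows>=0.8 |max| 0.157
[0.0, -0.181, -0.227] [-0.159, 0.0, 0.0] rows>=0.8 |max| 0.227
[0.0, -0.254, -0.287] [-0.207, 0.0, 0.0] rows>=0.8 |max| 0.287
[0.0, -0.323, -0.33] [-0.249, 0.0, 0.0] rows>=0.7 |max| 0.33
```

View pics/c3.png

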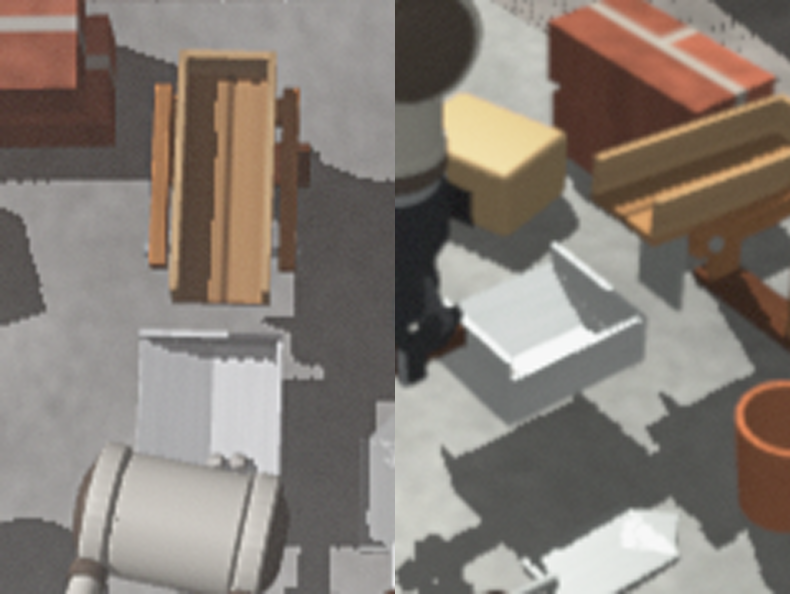

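The crate has swung back empty. Two pebbles show in the scoop at (217,460) and (239,460), all in its rear part. I'll shift the pour 30 mm in +x so that rear part lies over the funnel centre.

Run:
```python
from p import *
store([430.06,30.3,112],Rt(-.035))
def lip(th,y,z): 
    Rs=Rn.from_rotvec([-th,0,0]);return np.array([477.5,y,z])+Rs.apply([-118,-60,19]),Rt(0,-th)
route(([405,80,206],Rt(-.02)),lip(0,277.5,188),lip(.4,277.5,165))
print("pour")
plan(lip(.6,277.5,162),lip(.7,277.5,161),lip(.8,277.5,161),lip(.9,277.5,161),lip(1.0,277.5,161),lip(1.1,277.5,161),lip(1.18,277.5,161))
```

```text
-- key [405.  80. 206.]
[-0.268, -0.488, -0.94] [0.0, 0.0, -0.005] rows>=1.7 |max| 0.94
-- key [359.5 217.5 207. ]
[-0.241, -0.683, -0.005] [0.0, 0.0, -0.003] rows>=1.2 |max| 0.683
[-0.234, -0.685, -0.005] [0.0, 0.0, -0.003] rows>=1.2 |max| 0.685
-- key [359.5 229.6 205.9]
[0.0, -0.121, 0.011] [-0.127, 0.0, 0.0] rows>=2.1 |max| 0.127
pour
[0.0, -0.062, -0.088] [-0.064, 0.0, 0.0] rows>=1.1 |max| 0.088
[0.0, -0.099, -0.132] [-0.096, 0.0, 0.0] rows>=0.5 |max| 0.132
[0.0, -0.138, -0.182] [-0.128, 0.0, 0.0] rows>=0.5 |max| 0.182
[0.0, -0.181, -0.227] [-0.159, 0.0, 0.0] rows>=0.5 |max| 0.227
[0.0, -0.229, -0.268] [-0.191, 0.0, 0.0] rows>=0.5 |max| 0.268
[0.0, -0.28, -0.305] [-0.223, 0.0, 0.0] rows>=0.5 |max| 0.305
[0.0, -0.324, -0.33] [-0.249, 0.0, 0.0] rows>=0.4 |max| 0.33
```

send_rows(deltas=[{"xyz": [-0.03, -0.05, -0.1], "dr": [0, 0, 0], "gripper": -1}, {"xyz": [-0.08, -0.15, -0.29], "dr": [0, 0, -0.001], "gripper": -1}, {"xyz": [-0.14, -0.25, -0.48], "dr": [0, 0, -0.003], "gripper": -1}, {"xyz": [-0.2, -0.36, -0.7], "dr": [0, 0, -0.004], "gripper": -1}, {"xyz": [-0.25, -0.45, -0.87], "dr": [0, 0, -0.005], "gripper": -1}, {"xyz": [-0.268, -0.488, -0.94], "dr": [0, 0, -0.005], "gripper": -1}, {"xyz": [-0.268, -0.488, -0.94], "dr": [0, 0, -0.005], "gripper": -1}])

```text
time: 27.68
eef_pos: [405.3, 80.1, 206.5]
orientation: [3.141, 0.0, -0.019]
contact_force: [0.0, -0.0, -1.8]
finger_gap: 14.9
grasp_force: 60.0
```

send_rows(deltas=[{"xyz": [-0.04, -0.1, 0], "dr": [0, 0, 0], "gripper": -1}, {"xyz": [-0.1, -0.28, 0], "dr": [0, 0, -0.001], "gripper": -1}, {"xyz": [-0.17, -0.48, 0], "dr": [0, 0, -0.002], "gripper": -1}, {"xyz": [-0.241, -0.683, -0.005], "dr": [0, 0, -0.003], "gripper": -1}])

```text
time: 28.18
eef_pos: [381.3, 149.5, 205.6]
orientation: [3.141, 0.003, -0.011]
contact_force: [-0.7, 0.6, -2.0]
finger_gap: 14.9
grasp_force: 60.0
```

send_rows(deltas=[{"xyz": [-0.06, -0.2, 0], "dr": [0, 0, 0], "gripper": -1}, {"xyz": [-0.13, -0.38, 0], "dr": [0, 0, -0.001], "gripper": -1}, {"xyz": [-0.19, -0.54, 0], "dr": [0, 0, -0.002], "gripper": -1}, {"xyz": [-0.22, -0.64, -0.005], "dr": [0, 0, -0.003], "gripper": -1}, {"xyz": [-0.234, -0.685, -0.005], "dr": [0, 0, -0.003], "gripper": -1}, {"xyz": [-0.234, -0.685, -0.005], "dr": [0, 0, -0.003], "gripper": -1}, {"xyz": [-0.234, -0.685, -0.005], "dr": [0, 0, -0.003], "gripper": -1}])

```text
time: 29.05
eef_pos: [359.6, 217.1, 207.0]
orientation: [3.141, 0.002, -0.001]
contact_force: [-0.6, 0.5, -1.7]
finger_gap: 14.8
grasp_force: 60.0
```

send_rows(deltas=[{"xyz": [0, -0.03, 0.003], "dr": [-0.032, 0, 0], "gripper": -1}, {"xyz": [0, -0.06, 0.005], "dr": [-0.064, 0, 0], "gripper": -1}, {"xyz": [0, -0.09, 0.008], "dr": [-0.096, 0, 0], "gripper": -1}, {"xyz": [0, -0.121, 0.011], "dr": [-0.127, 0, 0], "gripper": -1}, {"xyz": [0, -0.121, 0.011], "dr": [-0.127, 0, 0], "gripper": -1}, {"xyz": [0, -0.121, 0.011], "dr": [-0.127, 0, 0], "gripper": -1}])

```text
time: 29.8
eef_pos: [359.7, 229.4, 206.0]
orientation: [2.744, 0.001, -0.001]
contact_force: [0.0, 0.3, -2.0]
finger_gap: 14.9
grasp_force: 60.0
```

Run:
```python
from p import *
s=manip.state();print(s["time"],s["eef_pos"],s["orientation"],s["contact_force"],s["joint_positions"].round(2))
t=manip.camera("top");si=manip.camera("side")
a=cv2.resize(t["img"][200:330,150:280],None,fx=3,fy=3,interpolation=cv2.INTER_CUBIC);b=cv2.resize(si["img"][120:250,190:320],None,fx=3,fy=3,interpolation=cv2.INTER_CUBIC)
save({"img":np.hstack([a,b])},"d1.png")
```

```text
29.8 [359.73137066 229.36369958 206.01092082] [ 2.74372112e+00  1.37444820e-03 -1.04762137e-03] [ 0.03940617  0.33719031 -2.0040309 ] [ 0.52  0.01  1.87 -0.34  1.47  2.16]
```

View pics/d1.png

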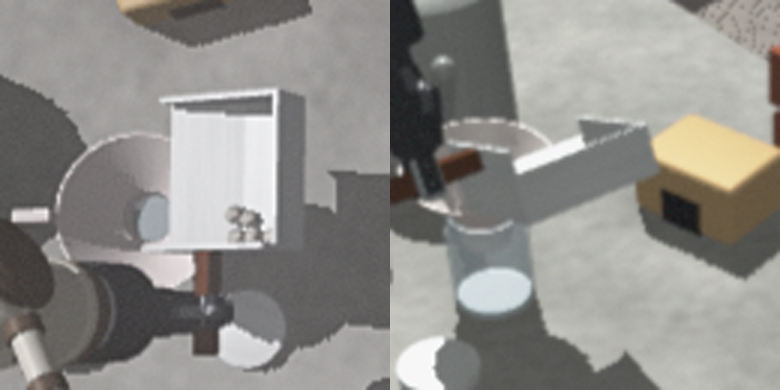

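The top half shows the pebble cluster at (243,224), nearly in line with the funnel centre at (137,211), and the lip edge at u≈168 inside the mouth. Pouring now.

send_rows(deltas=[{"xyz": [0, -0.03, -0.044], "dr": [-0.032, 0, 0], "gripper": -1}, {"xyz": [0, -0.062, -0.088], "dr": [-0.064, 0, 0], "gripper": -1}, {"xyz": [0, -0.08, -0.11], "dr": [-0.08, 0, 0], "gripper": -1}, {"xyz": [0, -0.099, -0.132], "dr": [-0.096, 0, 0], "gripper": -1}, {"xyz": [0, -0.118, -0.157], "dr": [-0.112, 0, 0], "gripper": -1}, {"xyz": [0, -0.138, -0.182], "dr": [-0.128, 0, 0], "gripper": -1}, {"xyz": [0, -0.159, -0.205], "dr": [-0.143, 0, 0], "gripper": -1}, {"xyz": [0, -0.181, -0.227], "dr": [-0.159, 0, 0], "gripper": -1}, {"xyz": [0, -0.205, -0.248], "dr": [-0.175, 0, 0], "gripper": -1}, {"xyz": [0, -0.229, -0.268], "dr": [-0.191, 0, 0], "gripper": -1}, {"xyz": [0, -0.255, -0.287], "dr": [-0.207, 0, 0], "gripper": -1}, {"xyz": [0, -0.28, -0.305], "dr": [-0.223, 0, 0], "gripper": -1}, {"xyz": [0, -0.324, -0.33], "dr": [-0.249, 0, 0], "gripper": -1}, {"xyz": [0, -0.324, -0.33], "dr": [-0.249, 0, 0], "gripper": -1}, {"xyz": [0, -0.324, -0.33], "dr": [-0.249, 0, 0], "gripper": -1}, {"xyz": [0, -0.324, -0.33], "dr": [-0.249, 0, 0], "gripper": -1}, {"xyz": [0, -0.324, -0.33], "dr": [-0.249, 0, 0], "gripper": -1}, {"xyz": [0, -0.324, -0.33], "dr": [-0.249, 0, 0], "gripper": -1}])

```text
time: 32.15
eef_pos: [359.6, 272.2, 224.0]
orientation: [1.96, 0.001, -0.001]
contact_force: [-0.1, 0.1, -1.0]
finger_gap: 14.6
grasp_force: 60.2
```

Run:
```python
from p import *
s=manip.state();print(s["time"],s["eef_pos"],load()[0],s["orientation"],s["contact_force"],s["joint_positions"].round(2))
t=manip.camera("top");si=manip.camera("side")
a=cv2.resize(t["img"][200:330,150:280],None,fx=3,fy=3,interpolation=cv2.INTER_CUBIC);b=cv2.resize(si["img"][140:270,170:300],None,fx=3,fy=3,interpolation=cv2.INTER_CUBIC)
save({"img":np.hstack([a,b])},"d2.png")
```

```text
32.15 [359.59813806 272.17511247 224.02140976] [359.50738598 272.26273753 223.72129956] [ 1.96037691e+00  1.10175217e-03 -8.48389953e-04] [-0.07320293  0.12732995 -0.95411025] [ 0.8   0.57  1.5  -0.78  1.99  2.41]
```

View pics/d2.png

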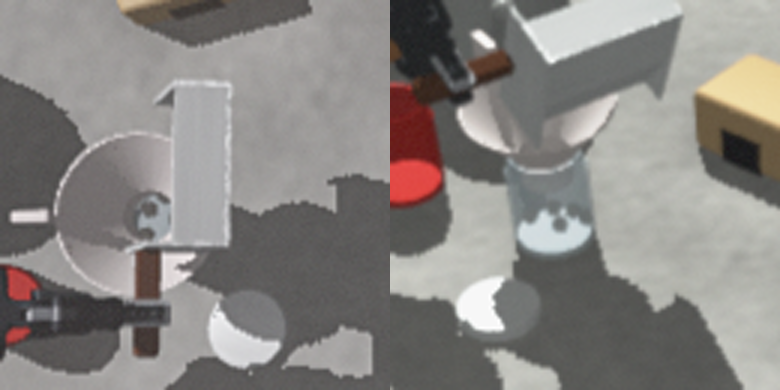

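Pebbles lie on the jar floor at (560,222) in the side half, the scoop hangs empty, and the funnel is still seated. That was my last picture, so from here I check numerically. I'll untilt and set the scoop down on free shelf.

Run:
```python
from p import *
def lip(th,y,z): 
    Rs=Rn.from_rotvec([-th,0,0]);return np.array([477.5,y,z])+Rs.apply([-118,-60,19]),Rt(0,-th)
route(lip(.4,272,178),lip(0,265,205),([380,40,170],Rt(0)),([380,40,105],Rt(0)),([380,40,49],Rt(0)))
# any pebble-like spots on the shelf around the jar? compare with first picture off the robot later
```

```text
-- key [359.5 224.1 218.9]
[0.0, 0.138, 0.464] [0.249, 0.0, 0.0] rows>=4.2 |max| 0.464
-- key [359.5 205.  224. ]
[0.0, 0.196, 0.027] [0.127, 0.0, 0.0] rows>=2.1 |max| 0.196
-- key [380.  40. 170.]
[0.103, 0.825, 0.27] [0.0, 0.0, 0.0] rows>=1.4 |max| 0.825
[0.103, 0.825, 0.27] [0.0, 0.0, 0.0] rows>=1.4 |max| 0.825
-- key [380.  40. 105.]
[0.0, 0.0, 0.65] [0.0, 0.0, 0.0] rows>=1.0 |max| 0.65
-- key [380.  40.  49.]
[0.0, 0.0, 0.56] [0.0, 0.0, 0.0] rows>=0.9 |max| 0.56
```

send_rows(deltas=[{"xyz": [0, 0.03, 0.09], "dr": [0.05, 0, 0], "gripper": -1}, {"xyz": [0, 0.055, 0.19], "dr": [0.1, 0, 0], "gripper": -1}, {"xyz": [0, 0.083, 0.28], "dr": [0.15, 0, 0], "gripper": -1}, {"xyz": [0, 0.11, 0.37], "dr": [0.2, 0, 0], "gripper": -1}, {"xyz": [0, 0.138, 0.464], "dr": [0.249, 0, 0], "gripper": -1}, {"xyz": [0, 0.138, 0.464], "dr": [0.249, 0, 0], "gripper": -1}, {"xyz": [0, 0.138, 0.464], "dr": [0.249, 0, 0], "gripper": -1}])

```text
time: 33.12
eef_pos: [359.3, 224.1, 218.7]
orientation: [2.74, 0.002, -0.001]
contact_force: [-0.5, 0.4, -0.9]
finger_gap: 14.7
grasp_force: 60.1
```

send_rows(deltas=[{"xyz": [0, 0.07, 0.01], "dr": [0.042, 0, 0], "gripper": -1}, {"xyz": [0, 0.13, 0.018], "dr": [0.085, 0, 0], "gripper": -1}, {"xyz": [0, 0.196, 0.027], "dr": [0.127, 0, 0], "gripper": -1}, {"xyz": [0, 0.196, 0.027], "dr": [0.127, 0, 0], "gripper": -1}, {"xyz": [0, 0.196, 0.027], "dr": [0.127, 0, 0], "gripper": -1}])

```text
time: 33.75
eef_pos: [359.2, 205.4, 223.5]
orientation: [3.139, 0.004, 0.0]
contact_force: [-0.3, 0.3, -0.7]
finger_gap: 14.9
grasp_force: 60.1
```

send_rows(deltas=[{"xyz": [0.05, 0.4, 0.13], "dr": [0, 0, 0], "gripper": -1}, {"xyz": [0.103, 0.825, 0.27], "dr": [0, 0, 0], "gripper": -1}, {"xyz": [0.103, 0.825, 0.27], "dr": [0, 0, 0], "gripper": -1}])

```text
time: 34.12
eef_pos: [369.0, 121.6, 195.6]
orientation: [3.139, 0.006, -0.002]
contact_force: [0.1, 0.7, -1.4]
finger_gap: 15.2
grasp_force: 60.1
```

send_rows(deltas=[{"xyz": [0.05, 0.4, 0.13], "dr": [0, 0, 0], "gripper": -1}, {"xyz": [0.103, 0.825, 0.27], "dr": [0, 0, 0], "gripper": -1}, {"xyz": [0.103, 0.825, 0.27], "dr": [0, 0, 0], "gripper": -1}, {"xyz": [0.103, 0.825, 0.27], "dr": [0, 0, 0], "gripper": -1}])

```text
time: 34.62
eef_pos: [380.1, 41.2, 170.3]
orientation: [3.141, 0.002, 0.001]
contact_force: [-0.1, 1.0, -1.5]
finger_gap: 15.1
grasp_force: 60.1
```

send_rows(deltas=[{"xyz": [0, 0, 0.2], "dr": [0, 0, 0], "gripper": -1}, {"xyz": [0, 0, 0.45], "dr": [0, 0, 0], "gripper": -1}, {"xyz": [0, 0, 0.65], "dr": [0, 0, 0], "gripper": -1}, {"xyz": [0, 0, 0.65], "dr": [0, 0, 0], "gripper": -1}])

```text
time: 35.12
eef_pos: [378.7, 41.6, 104.2]
orientation: [-3.141, 0.005, 0.002]
contact_force: [0.3, 0.3, -2.1]
finger_gap: 15.1
grasp_force: 60.1
```

send_rows(deltas=[{"xyz": [0, 0, 0.15], "dr": [0, 0, 0], "gripper": -1}, {"xyz": [0, 0, 0.3], "dr": [0, 0, 0], "gripper": -1}, {"xyz": [0, 0, 0.42], "dr": [0, 0, 0], "gripper": -1}, {"xyz": [0, 0, 0.5], "dr": [0, 0, 0], "gripper": -1}, {"xyz": [0, 0, 0.56], "dr": [0, 0, 0], "gripper": -1}, {"xyz": [0, 0, 0.56], "dr": [0, 0, 0], "gripper": -1}, {"xyz": [0, 0, 0.56], "dr": [0, 0, 0], "gripper": -1}])

```text
time: 36.0
eef_pos: [380.0, 39.8, 49.4]
orientation: [3.141, 0.001, -0.001]
contact_force: [-0.1, -0.2, -0.6]
finger_gap: 15.3
grasp_force: 60.1
```

send_rows(deltas=[{"xyz": [0, 0, 0], "dr": [0, 0, 0], "gripper": -0.2}, {"xyz": [0, 0, 0], "dr": [0, 0, 0], "gripper": -0.2}, {"xyz": [0, 0, 0], "dr": [0, 0, 0], "gripper": -0.2}, {"xyz": [0, 0, -0.2], "dr": [0, 0, 0], "gripper": -0.2}, {"xyz": [0, 0, -0.6], "dr": [0, 0, 0], "gripper": -0.2}, {"xyz": [0, 0, -1], "dr": [0, 0, 0], "gripper": -0.2}, {"xyz": [0, 0, -1], "dr": [0, 0, 0], "gripper": -0.2}])

```text
time: 36.88
eef_pos: [382.5, 39.4, 152.4]
orientation: [3.139, -0.006, -0.001]
contact_force: [0.4, 0.9, -0.5]
finger_gap: 34.1
grasp_force: 0.0
```

```bash
cat > st.py <<'E'
from p import *
def strays(c,zs=14,box=None):
    im=c["img"].astype(int);r,g,b=im[...,0],im[...,1],im[...,2]
    org=((r>b*1.5)&(r>60)).astype(np.uint8)
    # saucer hull: biggest orange component containing projected centre
    n,l,s,ce=cv2.connectedComponentsWithStats(org)
    ctr=proj(c,[457.7,-292.8,6]);
    cand=[i for i in range(1,n) if s[i,4]>300 and np.hypot(*(ce[i]-ctr))<40]
    i=max(cand,key=lambda k:s[k,4]);h=cv2.convexHull(np.argwhere(l==i)[:,::-1].astype(np.int32))
    m=np.zeros(org.shape,np.uint8);cv2.fillConvexPoly(m,h,1);m=cv2.erode(m,np.ones((5,5)))
    w=((m>0)&(np.abs(r-b)<35)&(r>70)).astype(np.uint8)
    n,l,s,ce=cv2.connectedComponentsWithStats(w)
    return [(ce[k].round(1),s[k,4],plane(c,ce[k],zs).round(1)) for k in range(1,n) if s[k,4]>=4]
E
python3 - <<'E'
from st import *
p,R=load();store(p+[0,0,100],R);print(manip.state()["time"],manip.state()["eef_pos"])
t=manip.camera("top");si=manip.camera("side")
for c in(t,si):
    for q in strays(c):print(q)
T=np.load("top0.npz")["img"].astype(int);d=np.abs(t["img"].astype(int)-T).max(2)>60
n,l,s,ce=cv2.connectedComponentsWithStats(d.astype(np.uint8))
for k in range(1,n):
    if s[k,4]>8: print("chg",s[k],ce[k].round())
si.pop("x",0);np.savez("side1.npz",img=si["img"]);np.savez("top1.npz",img=t["img"])
E
```

```text
36.875 [382.46349234  39.4027446  152.39533487]
(array([436.6, 262.5]), np.int32(26), array([ 474.1, -359. ,   14. ]))
(array([417.4, 280.2]), np.int32(26), array([ 423.3, -301.8,   14. ]))
(array([358.6, 352.4]), np.int32(34), array([ 421.8, -300.8,   14. ]))
(array([393.6, 357.4]), np.int32(34), array([ 472.2, -358. ,   14. ]))
chg [315 142   5   5  16] [317. 144.]
chg [314 155   6   6  23] [317. 157.]
chg [300 162   4   5  13] [302. 164.]
chg [305 165   3   4  10] [306. 166.]
chg [312 171   4   4   9] [314. 172.]
chg [315 172   5   5  18] [317. 174.]
chg [ 351  175   52   61 1081] [381. 208.]
chg [361 193   6  15  17] [362. 200.]
chg [385 202  48  42 965] [414. 225.]
chg [301 232  20  58 458] [314. 263.]
chg [321 236  11  26 132] [326. 246.]
chg [401 243  18  17 178] [411. 250.]
chg [278 244  32   6  72] [297. 246.]
chg [168 250  11  21  30] [172. 259.]
chg [198 257  26  40 398] [214. 278.]
chg [263 257   7  27  69] [266. 273.]
chg [420 259   7   6  23] [423. 262.]
chg [189 261   7   7  15] [191. 263.]
chg [434 261   6   5  17] [437. 263.]
chg [332 263  24  14 183] [341. 270.]
chg
[... 793 characters left out ...]
219] [241. 396.]
chg [282 366  17  23  94] [289. 378.]
chg [ 28 370  10   7  28] [ 33. 372.]
chg [ 27 380  10  10  65] [ 32. 384.]
chg [ 26 390   6  10  29] [ 28. 394.]
chg [287 392  19  34 278] [296. 407.]
chg [  0 407  35  31 300] [ 20. 417.]
chg [280 421  15  17 130] [287. 428.]
chg [236 422   5   4   9] [239. 423.]
chg [300 425  42  29 373] [319. 439.]
chg [122 433   4   6   9] [123. 436.]
chg [283 437   8  19  48] [286. 444.]
chg [189 441  28  17  91] [207. 446.]
chg [275 441   7   8  37] [278. 444.]
chg [ 33 444  22  20 209] [ 42. 455.]
chg [223 446   6   5  11] [226. 448.]
chg [274 457  11  23 105] [279. 471.]
chg [151 463  12  15  53] [157. 471.]
chg [218 469  15  11  73] [226. 475.]
```

One stray has been knocked aside and is now at (473,-358), near the saucer rim. The other is at (422,-301). I'll fetch the rim one first, closing tangentially to the rim.

Run:
```python
from st import *
p,R=load();print(p)
store([380,40,149],Rt(0))
route(([472.1,-354.6,130],Rt(1.807)))
```

```text
[380.00460718  39.97965916 148.99190414]
-- key [ 472.1 -354.6  130. ]
[0.184, 0.789, 0.038] [0.0, 0.0, -0.115] rows>=1.9 |max| 0.789
[-0.107, 0.804, 0.038] [0.0, 0.0, -0.115] rows>=1.9 |max| 0.804
[-0.383, 0.714, 0.038] [0.0, 0.0, -0.115] rows>=1.9 |max| 0.714
[-0.611, 0.532, 0.038] [0.0, 0.0, -0.115] rows>=1.9 |max| 0.611
[-0.76, 0.281, 0.038] [0.0, 0.0, -0.115] rows>=1.9 |max| 0.76
```

send_rows(deltas=[{"xyz": [0.184, 0.789, 0.038], "dr": [0, 0, -0.115], "gripper": -0.2}, {"xyz": [0.184, 0.789, 0.038], "dr": [0, 0, -0.115], "gripper": -0.2}, {"xyz": [0.184, 0.789, 0.038], "dr": [0, 0, -0.115], "gripper": -0.2}])

```text
time: 37.35
eef_pos: [397.4, -40.0, 143.7]
orientation: [-3.139, 0.004, 0.358]
contact_force: [0.2, 0.7, 0.4]
finger_gap: 34.0
grasp_force: 0.0
```

send_rows(deltas=[{"xyz": [-0.107, 0.804, 0.038], "dr": [0, 0, -0.115], "gripper": -0.2}, {"xyz": [-0.107, 0.804, 0.038], "dr": [0, 0, -0.115], "gripper": -0.2}, {"xyz": [-0.107, 0.804, 0.038], "dr": [0, 0, -0.115], "gripper": -0.2}])

```text
time: 37.72
eef_pos: [416.0, -118.0, 140.4]
orientation: [-3.138, 0.002, 0.718]
contact_force: [-0.2, 0.6, -0.9]
finger_gap: 34.3
grasp_force: 0.0
```

send_rows(deltas=[{"xyz": [-0.383, 0.714, 0.038], "dr": [0, 0, -0.115], "gripper": -0.2}, {"xyz": [-0.383, 0.714, 0.038], "dr": [0, 0, -0.115], "gripper": -0.2}, {"xyz": [-0.383, 0.714, 0.038], "dr": [0, 0, -0.115], "gripper": -0.2}])

```text
time: 38.1
eef_pos: [434.7, -196.0, 137.0]
orientation: [-3.139, 0.0, 1.078]
contact_force: [-0.3, 0.6, -0.2]
finger_gap: 34.3
grasp_force: 0.0
```

send_rows(deltas=[{"xyz": [-0.611, 0.532, 0.038], "dr": [0, 0, -0.115], "gripper": -0.2}, {"xyz": [-0.611, 0.532, 0.038], "dr": [0, 0, -0.115], "gripper": -0.2}, {"xyz": [-0.611, 0.532, 0.038], "dr": [0, 0, -0.115], "gripper": -0.2}])

```text
time: 38.48
eef_pos: [453.3, -274.4, 133.4]
orientation: [-3.139, -0.001, 1.438]
contact_force: [0.0, 0.1, 0.9]
finger_gap: 34.4
grasp_force: 0.0
```

send_rows(deltas=[{"xyz": [-0.76, 0.281, 0.038], "dr": [0, 0, -0.115], "gripper": -0.2}, {"xyz": [-0.76, 0.281, 0.038], "dr": [0, 0, -0.115], "gripper": -0.2}, {"xyz": [-0.76, 0.281, 0.038], "dr": [0, 0, -0.115], "gripper": -0.2}, {"xyz": [-0.76, 0.281, 0.038], "dr": [0, 0, -0.115], "gripper": -0.2}, {"xyz": [-0.76, 0.281, 0.038], "dr": [0, 0, -0.115], "gripper": -0.2}])

```text
time: 39.1
eef_pos: [471.7, -353.0, 130.2]
orientation: [-3.14, -0.001, 1.804]
contact_force: [-1.2, -0.7, -0.8]
finger_gap: 34.0
grasp_force: 0.0
```

Run:
```python
from st import *
s=manip.state();print(s["time"],s["eef_pos"],load()[0],s["orientation"])
c=wrist()
print("pred px",proj(c,[473,-358.5,14]),proj(c,[422.5,-301.3,14]))
for q in strays(c):
    if q[1]>40: print(q)
si=manip.camera("side")
for q in strays(si):print(q)
```

```text
39.1 [ 471.67739513 -352.99477784  130.15701071] [ 472.07745675 -354.592583    130.        ] [-3.13983942e+00 -6.62851570e-04  1.80421202e+00]
pred px [322.6482393  244.41190097] [264.63363422 141.03004245]
(array([266.7, 137.7]), np.int32(530), array([ 423.4, -299. ,   14. ]))
(array([324.9, 241.6]), np.int32(422), array([ 474. , -356.2,   14. ]))
(array([395.7, 330.6]), np.int32(14), array([ 529. , -308.9,   14. ]))
(array([358.6, 352.4]), np.int32(34), array([ 421.8, -300.8,   14. ]))
(array([393.7, 357.5]), np.int32(33), array([ 472.1, -358.2,   14. ]))
```

send_rows(deltas=[{"xyz": [0, 0.01, 0.4], "dr": [0, 0, 0], "gripper": -0.2}, {"xyz": [0, 0.01, 0.8], "dr": [0, 0, 0], "gripper": -0.2}, {"xyz": [0, 0.01, 0.9], "dr": [0, 0, 0], "gripper": -0.2}, {"xyz": [0, 0.01, 0.9], "dr": [0, 0, 0], "gripper": -0.2}])

```text
time: 39.7
eef_pos: [472.5, -354.4, 40.3]
orientation: [-3.14, -0.0, 1.805]
contact_force: [0.6, 0.0, -0.3]
finger_gap: 34.0
grasp_force: 0.0
```

send_rows(deltas=[{"xyz": [0, 0, 0.1], "dr": [0, 0, 0], "gripper": -0.2}, {"xyz": [0, 0, 0.2], "dr": [0, 0, 0], "gripper": -0.2}, {"xyz": [0, 0, 0.2], "dr": [0, 0, 0], "gripper": -0.2}, {"xyz": [0, 0, 0.2], "dr": [0, 0, 0], "gripper": -0.2}, {"xyz": [0, 0, 0.2], "dr": [0, 0, 0], "gripper": -1}, {"xyz": [0, 0, 0.2], "dr": [0, 0, 0], "gripper": -1}, {"xyz": [0, 0, 0.2], "dr": [0, 0, 0], "gripper": -1}, {"xyz": [0, 0, 0.2], "dr": [0, 0, 0], "gripper": -1}, {"xyz": [0, 0, 0.2], "dr": [0, 0, 0], "gripper": -1}])

```text
time: 40.83
eef_pos: [472.8, -354.9, 20.6]
orientation: [-3.14, 0.001, 1.806]
contact_force: [-1.3, 0.3, 4.8]
finger_gap: 11.1
grasp_force: 58.8
```

send_rows(deltas=[{"xyz": [0, 0, -0.2], "dr": [0, 0, 0], "gripper": -1}, {"xyz": [0, 0, -0.6], "dr": [0, 0, 0], "gripper": -1}, {"xyz": [0, 0, -1], "dr": [0, 0, 0], "gripper": -1}, {"xyz": [0, 0, -1], "dr": [0, 0, 0], "gripper": -1}, {"xyz": [0, 0, -1], "dr": [0, 0, 0], "gripper": -1}])

```text
time: 41.45
eef_pos: [472.3, -354.1, 120.0]
orientation: [-3.14, -0.0, 1.806]
contact_force: [-0.3, -0.1, -1.2]
finger_gap: 11.1
grasp_force: 58.8
```

Gap 11.1 mm at 58.8 N, so a pebble is held. I'll carry it to the funnel.

Run:
```python
from st import *
store([472.8,-354.4,120],Rt(1.807))
c=wrist();print([ (q[0],q[1],q[2]) for q in strays(c) if q[1]>40])
route(([452,-125,200],Rt(1.35)),([447.5,305.5,200],Rt(1.1)),maxs=99)
route(([447.5,305.5,160],Rt(1.1)))
```

```text
[(array([263.8, 136.2]), np.int32(581), array([ 423.3, -298.9,   14. ]))]
-- key [ 452. -125.  200.]
[0.76, 0.112, -0.267] [0.0, 0.0, 0.048] rows>=1.3 |max| 0.76
[0.767, -0.004, -0.266] [0.0, 0.0, 0.049] rows>=1.3 |max| 0.767
[0.758, -0.122, -0.267] [0.0, 0.0, 0.048] rows>=1.3 |max| 0.758
-- key [447.5 305.5 200. ]
[0.839, -0.196, 0.0] [0.0, 0.0, 0.016] rows>=1.4 |max| 0.839
[0.827, -0.238, 0.0] [0.0, 0.0, 0.016] rows>=1.4 |max| 0.827
[0.815, -0.279, 0.0] [0.0, 0.0, 0.016] rows>=1.4 |max| 0.815
[0.799, -0.32, 0.0] [0.0, 0.0, 0.016] rows>=1.4 |max| 0.799
[0.783, -0.36, 0.0] [0.0, 0.0, 0.016] rows>=1.4 |max| 0.783
-- key [447.5 305.5 160. ]
[0.0, 0.0, 0.4] [0.0, 0.0, 0.0] rows>=0.6 |max| 0.4
```

send_rows(deltas=[{"xyz": [0.38, 0.056, -0.134], "dr": [0, 0, 0.024], "gripper": -1}, {"xyz": [0.76, 0.112, -0.267], "dr": [0, 0, 0.048], "gripper": -1}, {"xyz": [0.76, 0.112, -0.267], "dr": [0, 0, 0.048], "gripper": -1}])

```text
time: 41.88
eef_pos: [465.5, -275.6, 146.1]
orientation: [-3.139, -0.001, 1.657]
contact_force: [0.0, -0.8, -0.5]
finger_gap: 11.3
grasp_force: 58.8
```

send_rows(deltas=[{"xyz": [0.38, 0, -0.133], "dr": [0, 0, 0.024], "gripper": -1}, {"xyz": [0.767, -0.004, -0.266], "dr": [0, 0, 0.049], "gripper": -1}, {"xyz": [0.767, -0.004, -0.266], "dr": [0, 0, 0.049], "gripper": -1}])

```text
time: 42.25
eef_pos: [459.0, -200.4, 173.0]
orientation: [-3.14, 0.0, 1.504]
contact_force: [-0.2, 0.0, -0.4]
finger_gap: 11.6
grasp_force: 58.8
```

send_rows(deltas=[{"xyz": [0.38, -0.06, -0.133], "dr": [0, 0, 0.024], "gripper": -1}, {"xyz": [0.758, -0.122, -0.267], "dr": [0, 0, 0.048], "gripper": -1}, {"xyz": [0.758, -0.122, -0.267], "dr": [0, 0, 0.048], "gripper": -1}])

```text
time: 42.62
eef_pos: [452.5, -124.7, 199.9]
orientation: [-3.141, 0.001, 1.353]
contact_force: [0.2, -0.5, -0.5]
finger_gap: 11.3
grasp_force: 58.8
```

send_rows(deltas=[{"xyz": [0.42, -0.1, 0], "dr": [0, 0, 0.008], "gripper": -1}, {"xyz": [0.839, -0.196, 0], "dr": [0, 0, 0.016], "gripper": -1}, {"xyz": [0.839, -0.196, 0], "dr": [0, 0, 0.016], "gripper": -1}])

```text
time: 43.0
eef_pos: [451.3, -38.4, 198.8]
orientation: [-3.138, 0.001, 1.304]
contact_force: [0.0, 0.2, 0.4]
finger_gap: 11.4
grasp_force: 58.8
```

send_rows(deltas=[{"xyz": [0.42, -0.12, 0], "dr": [0, 0, 0.008], "gripper": -1}, {"xyz": [0.827, -0.238, 0], "dr": [0, 0, 0.016], "gripper": -1}, {"xyz": [0.827, -0.238, 0], "dr": [0, 0, 0.016], "gripper": -1}])

```text
time: 43.38
eef_pos: [450.9, 47.2, 199.2]
orientation: [-3.139, 0.002, 1.253]
contact_force: [-0.0, -0.5, -0.5]
finger_gap: 10.8
grasp_force: 58.8
```

send_rows(deltas=[{"xyz": [0.4, -0.14, 0], "dr": [0, 0, 0.008], "gripper": -1}, {"xyz": [0.815, -0.279, 0], "dr": [0, 0, 0.016], "gripper": -1}, {"xyz": [0.815, -0.279, 0], "dr": [0, 0, 0.016], "gripper": -1}])

```text
time: 43.75
eef_pos: [450.5, 133.1, 199.4]
orientation: [-3.14, 0.002, 1.202]
contact_force: [-0.6, 0.2, -0.5]
finger_gap: 11.2
grasp_force: 58.8
```

send_rows(deltas=[{"xyz": [0.4, -0.16, 0], "dr": [0, 0, 0.008], "gripper": -1}, {"xyz": [0.799, -0.32, 0], "dr": [0, 0, 0.016], "gripper": -1}, {"xyz": [0.799, -0.32, 0], "dr": [0, 0, 0.016], "gripper": -1}])

```text
time: 44.12
eef_pos: [449.9, 219.0, 199.4]
orientation: [-3.14, 0.002, 1.151]
contact_force: [0.3, 0.0, -0.7]
finger_gap: 11.3
grasp_force: 58.8
```

send_rows(deltas=[{"xyz": [0.4, -0.18, 0], "dr": [0, 0, 0.008], "gripper": -1}, {"xyz": [0.783, -0.36, 0], "dr": [0, 0, 0.016], "gripper": -1}, {"xyz": [0.783, -0.36, 0], "dr": [0, 0, 0.016], "gripper": -1}, {"xyz": [0.783, -0.36, 0], "dr": [0, 0, 0.016], "gripper": -1}])

```text
time: 44.62
eef_pos: [449.2, 303.4, 199.4]
orientation: [-3.141, 0.002, 1.098]
contact_force: [0.2, 0.6, -0.1]
finger_gap: 10.9
grasp_force: 58.8
```

send_rows(deltas=[{"xyz": [0, 0, 0.2], "dr": [0, 0, 0], "gripper": -1}, {"xyz": [0, 0, 0.4], "dr": [0, 0, 0], "gripper": -1}, {"xyz": [0, 0, 0.4], "dr": [0, 0, 0], "gripper": -1}, {"xyz": [0, 0, 0.4], "dr": [0, 0, 0], "gripper": -1}])

```text
time: 45.12
eef_pos: [449.0, 304.6, 160.7]
orientation: [-3.141, 0.001, 1.098]
contact_force: [-0.4, 0.6, 0.5]
finger_gap: 11.1
grasp_force: 58.8
```

Run:
```python
from p import *
s=manip.state();print(s["time"],s["eef_pos"],s["contact_force"],s["finger_gap"],s["grasp_force"])
```

```text
45.125 [449.03962817 304.64763292 160.65797084] [-0.40839374  0.64438189  0.51437365] 11.068615560207958 58.76881219446659
```

send_rows(deltas=[{"xyz": [0, 0, 0], "dr": [0, 0, 0], "gripper": -0.2}, {"xyz": [0, 0, 0], "dr": [0, 0, 0], "gripper": -0.2}, {"xyz": [0, 0, 0], "dr": [0, 0, 0], "gripper": -0.2}, {"xyz": [0, 0, 0], "dr": [0, 0, 0], "gripper": -0.2}, {"xyz": [0, 0, -0.2], "dr": [0, 0, 0], "gripper": -0.2}, {"xyz": [0, 0, -0.5], "dr": [0, 0, 0], "gripper": -0.2}, {"xyz": [0, 0, -0.5], "dr": [0, 0, 0], "gripper": -0.2}])

```text
time: 46.0
eef_pos: [449.9, 306.2, 212.6]
orientation: [3.139, -0.003, 1.099]
contact_force: [0.3, -0.0, 0.4]
finger_gap: 34.1
grasp_force: 0.0
```

Run:
```python
from st import *
p,R=load();store(p+[0,0,50],R)
t=manip.camera("top")
for q in strays(t):print(q)
route(([440,-100,200],Rt(1.35)),([422.8,-300.5,110],Rt(1.35)),maxs=99)
```

```text
(array([417.3, 280.1]), np.int32(24), array([ 423.6, -301.6,   14. ]))
-- key [ 440. -100.  200.]
[-0.912, 0.443, 0.025] [0.0, 0.0, -0.02] rows>=1.6 |max| 0.912
[-0.938, 0.385, 0.025] [0.0, 0.0, -0.02] rows>=1.6 |max| 0.938
[-0.961, 0.325, 0.025] [0.0, 0.0, -0.02] rows>=1.6 |max| 0.961
[-0.979, 0.265, 0.025] [0.0, 0.0, -0.02] rows>=1.6 |max| 0.979
-- key [ 422.8 -300.5  110. ]
[-0.665, 0.089, 0.3] [0.0, 0.0, 0.0] rows>=1.2 |max| 0.665
[-0.664, 0.09, 0.3] [0.0, 0.0, 0.0] rows>=1.2 |max| 0.664
[-0.665, 0.089, 0.3] [0.0, 0.0, 0.0] rows>=1.2 |max| 0.665
```

send_rows(deltas=[{"xyz": [-0.912, 0.443, 0.025], "dr": [0, 0, -0.02], "gripper": -0.2}, {"xyz": [-0.912, 0.443, 0.025], "dr": [0, 0, -0.02], "gripper": -0.2}, {"xyz": [-0.912, 0.443, 0.025], "dr": [0, 0, -0.02], "gripper": -0.2}])

```text
time: 46.42
eef_pos: [445.5, 202.1, 205.8]
orientation: [-3.138, 0.003, 1.159]
contact_force: [0.6, 0.2, 0.2]
finger_gap: 34.4
grasp_force: 0.0
```

send_rows(deltas=[{"xyz": [-0.938, 0.385, 0.025], "dr": [0, 0, -0.02], "gripper": -0.2}, {"xyz": [-0.938, 0.385, 0.025], "dr": [0, 0, -0.02], "gripper": -0.2}, {"xyz": [-0.938, 0.385, 0.025], "dr": [0, 0, -0.02], "gripper": -0.2}])

```text
time: 46.8
eef_pos: [443.9, 101.6, 204.0]
orientation: [-3.139, 0.001, 1.222]
contact_force: [-0.3, 0.3, 0.8]
finger_gap: 33.8
grasp_force: 0.0
```

send_rows(deltas=[{"xyz": [-0.961, 0.325, 0.025], "dr": [0, 0, -0.02], "gripper": -0.2}, {"xyz": [-0.961, 0.325, 0.025], "dr": [0, 0, -0.02], "gripper": -0.2}, {"xyz": [-0.961, 0.325, 0.025], "dr": [0, 0, -0.02], "gripper": -0.2}])

```text
time: 47.18
eef_pos: [442.3, 0.8, 202.0]
orientation: [-3.139, 0.001, 1.285]
contact_force: [-0.6, -0.1, -0.4]
finger_gap: 34.3
grasp_force: 0.0
```

send_rows(deltas=[{"xyz": [-0.979, 0.265, 0.025], "dr": [0, 0, -0.02], "gripper": -0.2}, {"xyz": [-0.979, 0.265, 0.025], "dr": [0, 0, -0.02], "gripper": -0.2}, {"xyz": [-0.979, 0.265, 0.025], "dr": [0, 0, -0.02], "gripper": -0.2}])

```text
time: 47.55
eef_pos: [440.7, -100.2, 199.7]
orientation: [-3.14, 0.0, 1.348]
contact_force: [-0.1, 0.4, -0.1]
finger_gap: 33.9
grasp_force: 0.0
```

send_rows(deltas=[{"xyz": [-0.665, 0.089, 0.3], "dr": [0, 0, 0], "gripper": -0.2}, {"xyz": [-0.665, 0.089, 0.3], "dr": [0, 0, 0], "gripper": -0.2}, {"xyz": [-0.665, 0.089, 0.3], "dr": [0, 0, 0], "gripper": -0.2}])

```text
time: 47.92
eef_pos: [434.6, -165.4, 169.6]
orientation: [-3.139, -0.001, 1.351]
contact_force: [0.1, -0.9, -0.1]
finger_gap: 34.4
grasp_force: 0.0
```

send_rows(deltas=[{"xyz": [-0.664, 0.09, 0.3], "dr": [0, 0, 0], "gripper": -0.2}, {"xyz": [-0.664, 0.09, 0.3], "dr": [0, 0, 0], "gripper": -0.2}, {"xyz": [-0.664, 0.09, 0.3], "dr": [0, 0, 0], "gripper": -0.2}])

```text
time: 48.3
eef_pos: [429.1, -232.6, 140.3]
orientation: [-3.14, -0.0, 1.351]
contact_force: [-1.2, 0.9, 0.0]
finger_gap: 33.8
grasp_force: 0.0
```

send_rows(deltas=[{"xyz": [-0.665, 0.089, 0.3], "dr": [0, 0, 0], "gripper": -0.2}, {"xyz": [-0.665, 0.089, 0.3], "dr": [0, 0, 0], "gripper": -0.2}, {"xyz": [-0.665, 0.089, 0.3], "dr": [0, 0, 0], "gripper": -0.2}, {"xyz": [-0.665, 0.089, 0.3], "dr": [0, 0, 0], "gripper": -0.2}, {"xyz": [-0.665, 0.089, 0.3], "dr": [0, 0, 0], "gripper": -0.2}])

```text
time: 48.92
eef_pos: [423.3, -299.6, 110.9]
orientation: [-3.141, 0.001, 1.352]
contact_force: [0.2, -0.5, -0.2]
finger_gap: 34.4
grasp_force: 0.0
```

Run:
```python
from st import *
s=manip.state();print(s["time"],s["eef_pos"],load()[0])
c=wrist();print([q for q in strays(c) if q[1]>40])
si=manip.camera("side");print(strays(si))
```

```text
48.925 [ 423.28627941 -299.62397277  110.88265116] [ 422.81228594 -300.5003044   110.        ]
[(array([322. , 243.9]), np.int32(517), array([ 423.2, -298.9,   14. ])), (array([383.3, 317. ]), np.int32(699), array([ 451.5, -357.1,   14. ]))]
[(array([373.7, 319.4]), np.int32(18), array([ 512.5, -253.7,   14. ])), (array([355.1, 326.9]), np.int32(31), array([ 463.6, -243.4,   14. ])), (array([358.6, 352.4]), np.int32(34), array([ 421.8, -300.8,   14. ]))]
```

send_rows(deltas=[{"xyz": [0, 0, 0.3], "dr": [0, 0, 0], "gripper": -0.2}, {"xyz": [0, 0, 0.6], "dr": [0, 0, 0], "gripper": -0.2}, {"xyz": [0, 0, 0.8], "dr": [0, 0, 0], "gripper": -0.2}, {"xyz": [0, 0, 0.91], "dr": [0, 0, 0], "gripper": -0.2}, {"xyz": [0, 0, 0.91], "dr": [0, 0, 0], "gripper": -0.2}, {"xyz": [0, 0, 0.91], "dr": [0, 0, 0], "gripper": -0.2}, {"xyz": [0, 0, 0.91], "dr": [0, 0, 0], "gripper": -1}, {"xyz": [0, 0, 0.91], "dr": [0, 0, 0], "gripper": -1}, {"xyz": [0, 0, 0.91], "dr": [0, 0, 0], "gripper": -1}, {"xyz": [0, 0, 0.91], "dr": [0, 0, 0], "gripper": -1}, {"xyz": [0, 0, 0.91], "dr": [0, 0, 0], "gripper": -1}])

```text
time: 50.4
eef_pos: [423.2, -301.3, 20.3]
orientation: [3.141, 0.002, 1.35]
contact_force: [-0.5, 1.8, 6.1]
finger_gap: 12.0
grasp_force: 58.6
```

send_rows(deltas=[{"xyz": [0, 0, -0.2], "dr": [0, 0, 0], "gripper": -1}, {"xyz": [0, 0, -0.6], "dr": [0, 0, 0], "gripper": -1}, {"xyz": [0, 0, -0.91], "dr": [0, 0, 0], "gripper": -1}, {"xyz": [0, 0, -0.91], "dr": [0, 0, 0], "gripper": -1}])

```text
time: 50.9
eef_pos: [424.2, -302.2, 113.0]
orientation: [3.138, 0.004, 1.35]
contact_force: [0.3, -0.1, -1.4]
finger_gap: 11.3
grasp_force: 58.8
```

Run:
```python
from st import *
route(([440,-100,200],Rt(1.35)),([447.5,305.5,200],Rt(1.1)),maxs=99)
```

```text
-- key [ 440. -100.  200.]
[0.665, -0.089, -0.3] [0.0, 0.0, 0.0] rows>=1.2 |max| 0.665
[0.665, -0.09, -0.3] [0.0, 0.0, 0.0] rows>=1.2 |max| 0.665
[0.664, -0.089, -0.3] [0.0, 0.0, 0.0] rows>=1.2 |max| 0.664
-- key [447.5 305.5 200. ]
[0.795, -0.162, 0.0] [0.0, 0.0, 0.016] rows>=1.3 |max| 0.795
[0.786, -0.202, 0.0] [0.0, 0.0, 0.016] rows>=1.3 |max| 0.786
[0.774, -0.24, 0.0] [0.0, 0.0, 0.016] rows>=1.3 |max| 0.774
[0.762, -0.28, 0.0] [0.0, 0.0, 0.016] rows>=1.3 |max| 0.762
[0.746, -0.317, 0.0] [0.0, 0.0, 0.016] rows>=1.3 |max| 0.746
```

send_rows(deltas=[{"xyz": [0.33, -0.045, -0.15], "dr": [0, 0, 0], "gripper": -1}, {"xyz": [0.665, -0.089, -0.3], "dr": [0, 0, 0], "gripper": -1}, {"xyz": [0.665, -0.089, -0.3], "dr": [0, 0, 0], "gripper": -1}])

```text
time: 51.28
eef_pos: [428.6, -231.9, 139.7]
orientation: [-3.14, 0.0, 1.353]
contact_force: [-0.3, -0.3, -0.0]
finger_gap: 11.8
grasp_force: 58.8
```

send_rows(deltas=[{"xyz": [0.33, -0.045, -0.15], "dr": [0, 0, 0], "gripper": -1}, {"xyz": [0.665, -0.09, -0.3], "dr": [0, 0, 0], "gripper": -1}, {"xyz": [0.665, -0.09, -0.3], "dr": [0, 0, 0], "gripper": -1}])

```text
time: 51.65
eef_pos: [434.6, -166.0, 169.8]
orientation: [-3.14, 0.001, 1.352]
contact_force: [-0.6, 0.2, -0.7]
finger_gap: 11.6
grasp_force: 58.8
```

send_rows(deltas=[{"xyz": [0.33, -0.045, -0.15], "dr": [0, 0, 0], "gripper": -1}, {"xyz": [0.664, -0.089, -0.3], "dr": [0, 0, 0], "gripper": -1}, {"xyz": [0.664, -0.089, -0.3], "dr": [0, 0, 0], "gripper": -1}])

```text
time: 52.02
eef_pos: [440.7, -99.9, 199.9]
orientation: [-3.141, 0.001, 1.352]
contact_force: [-1.2, 0.3, -0.4]
finger_gap: 11.2
grasp_force: 58.8
```

send_rows(deltas=[{"xyz": [0.4, -0.08, 0], "dr": [0, 0, 0.008], "gripper": -1}, {"xyz": [0.795, -0.162, 0], "dr": [0, 0, 0.016], "gripper": -1}, {"xyz": [0.795, -0.162, 0], "dr": [0, 0, 0.016], "gripper": -1}])

```text
time: 52.4
eef_pos: [441.4, -18.4, 198.6]
orientation: [-3.138, 0.001, 1.302]
contact_force: [0.4, -0.4, 0.3]
finger_gap: 11.7
grasp_force: 58.8
```

send_rows(deltas=[{"xyz": [0.4, -0.1, 0], "dr": [0, 0, 0.008], "gripper": -1}, {"xyz": [0.786, -0.202, 0], "dr": [0, 0, 0.016], "gripper": -1}, {"xyz": [0.786, -0.202, 0], "dr": [0, 0, 0.016], "gripper": -1}])

```text
time: 52.78
eef_pos: [443.4, 62.2, 199.0]
orientation: [-3.139, 0.002, 1.252]
contact_force: [-0.3, -0.9, 0.3]
finger_gap: 11.8
grasp_force: 58.8
```

send_rows(deltas=[{"xyz": [0.39, -0.12, 0], "dr": [0, 0, 0.008], "gripper": -1}, {"xyz": [0.774, -0.24, 0], "dr": [0, 0, 0.016], "gripper": -1}, {"xyz": [0.774, -0.24, 0], "dr": [0, 0, 0.016], "gripper": -1}])

```text
time: 53.15
eef_pos: [445.5, 142.8, 199.3]
orientation: [-3.14, 0.002, 1.201]
contact_force: [-0.2, -0.2, -0.5]
finger_gap: 11.8
grasp_force: 58.8
```

send_rows(deltas=[{"xyz": [0.38, -0.14, 0], "dr": [0, 0, 0.008], "gripper": -1}, {"xyz": [0.762, -0.28, 0], "dr": [0, 0, 0.016], "gripper": -1}, {"xyz": [0.762, -0.28, 0], "dr": [0, 0, 0.016], "gripper": -1}])

```text
time: 53.52
eef_pos: [447.4, 223.8, 199.4]
orientation: [-3.14, 0.002, 1.151]
contact_force: [-0.5, -1.0, -0.1]
finger_gap: 11.6
grasp_force: 58.8
```

send_rows(deltas=[{"xyz": [0.37, -0.16, 0], "dr": [0, 0, 0.008], "gripper": -1}, {"xyz": [0.746, -0.317, 0], "dr": [0, 0, 0.016], "gripper": -1}, {"xyz": [0.746, -0.317, 0], "dr": [0, 0, 0.016], "gripper": -1}, {"xyz": [0.746, -0.317, 0], "dr": [0, 0, 0.016], "gripper": -1}])

```text
time: 54.02
eef_pos: [449.0, 303.3, 199.4]
orientation: [-3.141, 0.003, 1.098]
contact_force: [-0.6, 0.2, -0.6]
finger_gap: 11.5
grasp_force: 58.8
```

send_rows(deltas=[{"xyz": [0, 0, 0.2], "dr": [0, 0, 0], "gripper": -1}, {"xyz": [0, 0, 0.4], "dr": [0, 0, 0], "gripper": -1}, {"xyz": [0, 0, 0.4], "dr": [0, 0, 0], "gripper": -1}, {"xyz": [0, 0, 0.4], "dr": [0, 0, 0], "gripper": -1}])

```text
time: 54.52
eef_pos: [449.0, 304.5, 160.7]
orientation: [-3.141, 0.001, 1.098]
contact_force: [0.4, 0.4, 0.1]
finger_gap: 11.5
grasp_force: 58.8
```

send_rows(deltas=[{"xyz": [0, 0, 0], "dr": [0, 0, 0], "gripper": -0.2}, {"xyz": [0, 0, 0], "dr": [0, 0, 0], "gripper": -0.2}, {"xyz": [0, 0, 0], "dr": [0, 0, 0], "gripper": -0.2}, {"xyz": [0, 0, 0], "dr": [0, 0, 0], "gripper": -0.2}, {"xyz": [0, 0, -0.2], "dr": [0, 0, 0], "gripper": -0.2}, {"xyz": [0, 0, -0.5], "dr": [0, 0, 0], "gripper": -0.2}, {"xyz": [0, 0, -0.9], "dr": [0, 0, 0], "gripper": -0.2}, {"xyz": [0, 0, -0.9], "dr": [0, 0, 0], "gripper": -0.2}, {"xyz": [0, 0, -0.9], "dr": [0, 0, 0], "gripper": -0.2}])

```text
time: 55.65
eef_pos: [448.0, 305.4, 249.3]
orientation: [-3.14, 0.002, 1.099]
contact_force: [-1.4, 0.9, 0.6]
finger_gap: 34.2
grasp_force: 0.0
```

Run:
```python
from st import *
store([447.5,305.5,250],Rt(1.1));s=manip.state();print(s["time"],s["eef_pos"],s["orientation"])
t=manip.camera("top");si=manip.camera("side");w=wrist()
print("saucer",strays(t))
for n,c in(("top",t),("side",si),("w",w)): cv2.imwrite(f"pics/{n}_n.png",c["img"][:,:,::-1])
# dark (pebble) pixels seen through the jar wall in the side view: jar bottom region
S0=np.load("side0.npz");o=proj(S0,[446,305.5,10]);print(o)
u,v=o.astype(int)
for z in(5,15,25,35,45,55,65):
    q=proj(si,[446,305.5,z]).round().astype(int);row=si["img"][q[1],q[0]-14:q[0]+15].mean(1).astype(int);print(z,q,row.tolist())
```

```text
55.65 [448.03021064 305.36530743 249.27722032] [-3.13996109e+00  1.73594213e-03  1.09906232e+00]
saucer []
[224.22864368 215.5195327 ]
5 [224 217] [175, 155, 155, 170, 123, 115, 115, 118, 140, 180, 167, 130, 129, 145, 161, 180, 186, 188, 194, 207, 216, 217, 217, 217, 216, 212, 188, 121, 127]
15 [224 214] [162, 141, 135, 163, 195, 162, 135, 159, 195, 215, 219, 218, 218, 212, 174, 122, 114, 114, 126, 168, 212, 215, 209, 178, 149, 136, 132, 133, 151]
25 [224 211] [153, 136, 127, 127, 119, 116, 114, 114, 121, 159, 212, 213, 193, 157, 144, 130, 151, 184, 163, 133, 115, 116, 120, 110, 110, 108, 114, 136, 159]
35 [223 209] [168, 143, 132, 128, 125, 122, 114, 112, 113, 113, 118, 130, 141, 134, 116, 114, 115, 132, 164, 155, 118, 111, 111, 111, 111, 120, 118, 125, 142]
45 [223 206] [153, 137, 127, 128, 124, 115, 113, 114, 114, 116, 116, 117, 120, 130, 127, 127, 127, 131, 133, 132, 132, 130, 131, 130, 129, 129, 130, 139, 154]
55 [223 203] [143, 132, 127, 123, 115, 112, 114, 118, 121, 123, 127, 125, 126, 127, 125, 125, 125, 129, 131, 133, 132, 133, 131, 129, 126, 129, 130, 145, 162]
65 [222 200] [104, 116, 117, 115, 112, 113, 118, 123, 125, 124, 123, 124, 126, 125, 123, 123, 125, 124, 125, 124, 120, 120, 125, 132, 132, 129, 129, 134, 152]
```

Run:
```python
from st import *
t=manip.camera("top");si=manip.camera("side")
# pebbles = neutral-grey spots on the jar's bright floor disc (side view)
g=si["img"][180:228,203:248].mean(2)
for r in g[::1][14:46]: print("".join("#" if x<140 else "+" if x<175 else "." for x in r))
# inside of scoop & new compact bright spots on the shelf, top view
def dog(im):
    x=cv2.cvtColor(im,cv2.COLOR_RGB2GRAY).astype(np.float32);return cv2.GaussianBlur(x,(0,0),1.5)-cv2.GaussianBlur(x,(0,0),5)
def sat(im):return im.max(2).astype(int)-im.min(2)
T0=np.load("top0.npz")["img"]
D,D0=dog(t["img"]),dog(T0);pk=(D==cv2.dilate(D,np.ones((7,7))))&(D>12)&(sat(t["img"])<25)
near0=cv2.dilate(D0,np.ones((5,5)))
for v,u in np.argwhere(pk):
    if 110<v<345 and 110<u<480 and near0[v,u]<D[v,u]-8: print("new spot",u,v,round(float(D[v,u]),1),t["img"][v,u],plane(t,(u,v),8)[:2].round())
```

```text
#######+#################++.###+++...........
#########+++###########++++####+++...........
##########+++++++++++++++#######++...........
###########++.......++##########++...........
#################################+...........
#################################+...........
#################################+...........
#################################++.+.+......
.++++++##########################++++++++....
.....++##########################+++++++.....
.....++##########################+++.+.......
.....++##########################+++.........
.....++###########################++.........
.....+++##########################+++........
......++##########################++++.......
......++################++########++++.......
......++#########+.+###+..########++++.......
......++########+...++#+.+#########+.........
.......+########......##++++++#####++........
......++###+###+......####+...+####++......++
.......++#+.+#+.......####+....+###++.+......
.......+++..+++.......####.......++++.+......
.......+++.+###+......+##+........#++..+....+
........+++####+.+##++............##+..++.
[... 3293 characters left out ...]
9 167 166] [313.  75.]
new spot 138 325 36.4 [222 218 212] [302. 505.]
new spot 275 325 16.9 [167 165 164] [299. 110.]
new spot 381 325 16.1 [162 158 158] [ 296. -194.]
new spot 296 329 24.8 [165 162 162] [287.  49.]
new spot 151 330 16.1 [222 218 213] [288. 467.]
new spot 123 331 53.8 [217 213 208] [286. 547.]
new spot 281 331 16.9 [169 167 166] [282.  92.]
new spot 306 331 19.8 [171 170 168] [281.  21.]
new spot 312 333 19.2 [167 165 164] [275.   4.]
new spot 386 335 15.1 [162 161 158] [ 268. -208.]
new spot 140 336 22.7 [207 203 196] [271. 498.]
new spot 198 337 31.1 [169 166 165] [267. 331.]
new spot 321 338 25.9 [175 174 173] [261. -22.]
new spot 384 342 22.9 [164 164 161] [ 248. -202.]
```

Run:
```python
from st import *
t=manip.camera("top")
print("scoop interior (grey level/28)")
for r in t["img"][230:280,268:324].mean(2)[::2]: print("".join("%d"%min(9,x/28) for x in r))
route(([446.5,396.5,250],Rt(np.pi/2)))
```

```text
scoop interior (grey level/28)
55555555555555555555545555555555555555555555555555555555
55555555556677776666666666666667777777777777777777776555
55555555555644343333333333333333334333333333333333475445
55555555555666644443333333333433444444444444444444575323
55555555555665666666665564443333344444444444444444575333
55555555555666666656665666666666677777777777777777775333
55555555555666666666666556665656677777777777777777775333
55555555555666666666666656665556677777777777777777775333
55555555555666666666666666666655677777777777777777775333
55555555555666666566666666666656677777777777777777775333
55555555555666666666666666666656677777777777777777775333
55555555555666666666666666666665677777777777777777775333
55555555555666666666666666666656677777777777777777775333
55555555555666666666666666666665677777777777777777775333
55555555555666666666666666666656677777777777777777775333
55555555555666665665666666666665677777777777777777775333
55555555555666666656656666666665677777777777777777775333
55555555555666665556666666666656677777777777777777775333
55555555555666665556666666666665677777777777777777776333
55555555555666666555656666666655677777777777777777775333
55555555555666665555656666666556677777777777777777775333
55555555555666665555556666665655677777777777777777775333
55555555555666555556555565665655677777777777777777775333
55555555556766666666666666666666777777777777777777776333
35555555555444444444444444443333333433333333333333333333
-- key [446.5 396.5 250. ]
[0.806, -0.422, 0.0] [0.0, 0.0, -0.15] rows>=2.5 |max| 0.806
```

The scoop interior is uniform, so it is empty. Moving over the tab next; I'll check the funnel cone from there before gripping.

send_rows(deltas=[{"xyz": [0.806, -0.422, 0], "dr": [0, 0, -0.15], "gripper": -0.2}, {"xyz": [0.806, -0.422, 0], "dr": [0, 0, -0.15], "gripper": -0.2}, {"xyz": [0.806, -0.422, 0], "dr": [0, 0, -0.15], "gripper": -0.2}, {"xyz": [0.806, -0.422, 0], "dr": [0, 0, -0.15], "gripper": -0.2}, {"xyz": [0.806, -0.422, 0], "dr": [0, 0, -0.15], "gripper": -0.2}])

```text
time: 56.58
eef_pos: [447.4, 396.1, 249.6]
orientation: [-3.14, 0.001, 1.568]
contact_force: [0.3, 0.8, -0.2]
finger_gap: 33.9
grasp_force: 0.0
```

Run:
```python
from st import *
s=manip.state();print(s["time"],s["eef_pos"],load()[0])
c=wrist();print(proj(c,[446.6,397,178]),proj(c,[447.5,305.5,151]),proj(c,[447.5,305.5,96]))
g=c["img"].mean(2)
print("wrist");
for r in g[220:430:7,236:410:4]: print("".join("%d"%min(9,x/28) for x in r))
t=manip.camera("top");print("top")
for r in t["img"][240:302,165:228].mean(2)[::2]: print("".join("%d"%min(9,x/28) for x in r))
```

```text
56.575 [447.41192477 396.07165569 249.60994035] [446.45089679 396.47306955 250.        ]
[321.22389481 258.22561301] [323.01205328 368.25225533] [322.89144733 326.86227455]
wrist
26555555555555555555552222225555565555555555
66555566665555555547774222255565555555555555
66666666666555555567774222355555555555555555
66665555566665555577775222555555555555555555
66666655566655555588885655655555555555555555
66666666666655545588885755565555555555555555
66666666555555366688885655567565555555555555
66666666655553666788885777665555555555555555
66666666655524733378885778896556555555555556
66666655588643333378885333333334795555555556
66655587444443333368886333333333333585555555
66568555541543333343333333333333215554585555
66855555510553335566666666633333113555335855
84111555510633366555555544443333101555411166
51113555100533656765555554433344001355511114
22225555100577867788888776543355000155553333
11155551100588887788888776654666000145552111
11255551000785598888888776657776100015555111
11111661000863333899887778888777400017211111
11111121001843336999999888888877700101111111
111111010069333339999
[... 1716 characters left out ...]
566444444444333333333333345555555577753333333334785343333333
555556544444444444555444333333456667776433334433443343333333333
555555654444444555555555555666666667777765543333333344332333333
555555566545555555555555566666666677777777874333333433333333333
555555555755555555555555666666666677777777776434344333333333333
555555555566655555555566666666667667777777775333433333333333333
555555555555666555556665543433444334467777753343333333333333333
333355555555555676666666643333333333334575445555544333333333333
333222233355555555567666655433333333344455555555555555443333333
333333333333335555555555556665445555555555555555555555555554334
233333333333333335555555555555555555555555555555555555555644444
```

Run:
```python
from st import *
for n in("top","side"):
    c=manip.camera(n);R=np.load(n+"0.npz")["img"];K=c
    ref=c["img"]
    p=[proj(c,[423,-301,14]),proj(c,[478,-318,14])]
    print(n,"pebble ref levels",[R[int(round(q[1])),int(round(q[0]))] for q in p])
    g=ref.mean(2);s=ref.max(2).astype(int)-ref.min(2)
    m=((g>168)&(s<20)).astype(np.uint8)
    k,l,st,ce=cv2.connectedComponentsWithStats(m)
    for i in range(1,k):
        if 5<=st[i,4]<=90 and max(st[i,2:4])<14:
            X=plane(c,ce[i],10)
            if 250<X[0]<720 and -420<X[1]<460: print(ce[i].round(),st[i,2:5],X[:2].round(),int(g[l==i].mean()), "old",R[int(ce[i][1]),int(ce[i][0])])
```

```text
top pebble ref levels [array([182, 179, 175], dtype=uint8), array([190, 186, 183], dtype=uint8)]
[171. 260.] [3 5 6] [489. 415.] 183 old [86 85 84]
[160. 272.] [12  4 43] [455. 446.] 204 old [84 78 78]
[222. 275.] [2 4 6] [444. 265.] 192 old [ 97 101 102]
[216. 279.] [ 3  5 11] [433. 281.] 214 old [150 155 162]
[443. 287.] [3 4 5] [ 404. -377.] 169 old [166 163 162]
[307. 289.] [ 6  9 24] [402.  17.] 172 old [131 128 127]
[321. 289.] [ 2  8 10] [400. -22.] 169 old [97 97 94]
[325. 287.] [ 7  3 14] [406. -36.] 171 old [95 90 92]
[370. 290.] [10  5 26] [ 397. -164.] 169 old [168 167 166]
[281. 295.] [12  7 40] [384.  93.] 169 old [171 171 168]
[279. 301.] [5 3 5] [367.  98.] 169 old [169 167 165]
[334. 309.] [11 12 31] [344. -59.] 169 old [170 167 165]
[198. 321.] [ 6  5 12] [312. 332.] 168 old [169 166 166]
[369. 323.] [ 3 10 12] [ 302. -160.] 169 old [170 168 165]
[240. 326.] [10  8 31] [298. 209.] 169 old [171 169 168]
[209. 325.] [4 3 8] [300. 300.] 169 old [168 165 163]
[248. 332.] [ 9  9 32] [280. 186.] 169 old [171 168 167]
[221. 333.] [3 3 6] [279. 264.] 169 old [169 166 166]
[359. 334.] [ 8  4 20] [ 271. -132.] 170 old [174 173 172]
[199. 338.] [4 4 8] [263. 327.] 170 old [171 168 167]
[209. 341.] [ 8  5 15] [255. 299.] 169 old [170 168 166]
side pebble ref levels [array([124, 123, 117], dtype=uint8), array([162, 159, 152], dtype=uint8)]
[219. 197.] [7 1 7] [481. 395.] 183 old [137 143 142]
[358. 226.] [11  6 30] [720.  28.] 169 old [163 164 158]
[246. 299.] [2 4 5] [318. -12.] 172 old [191 192 185]
```

No stray pebble-like spots on the shelf, and the cone and scoop are empty. I'll take the funnel by its tab and lift it.

send_rows(deltas=[{"xyz": [0, 0, 0.3], "dr": [0, 0, 0], "gripper": -0.2}, {"xyz": [0, 0, 0.6], "dr": [0, 0, 0], "gripper": -0.2}, {"xyz": [0.005, 0, 0.85], "dr": [0, 0, 0], "gripper": -0.2}, {"xyz": [0.005, 0, 0.96], "dr": [0, 0, 0], "gripper": -0.2}, {"xyz": [0.005, 0, 0.96], "dr": [0, 0, 0], "gripper": -0.2}, {"xyz": [0.005, 0, 0.96], "dr": [0, 0, 0], "gripper": -0.2}, {"xyz": [0.005, 0, 0.96], "dr": [0, 0, 0], "gripper": -1}, {"xyz": [0.005, 0, 0.96], "dr": [0, 0, 0], "gripper": -1}, {"xyz": [0.005, 0, 0.96], "dr": [0, 0, 0], "gripper": -1}, {"xyz": [0.005, 0, 0.96], "dr": [0, 0, 0], "gripper": -1}, {"xyz": [0.005, 0, 0.96], "dr": [0, 0, 0], "gripper": -1}])

```text
time: 58.15
eef_pos: [447.7, 397.2, 154.5]
orientation: [-3.141, -0.0, 1.57]
contact_force: [0.4, 1.7, 3.3]
finger_gap: 9.5
grasp_force: 60.8
```

send_rows(deltas=[{"xyz": [0, 0, -0.06], "dr": [0, 0, 0], "gripper": -1}, {"xyz": [0, 0, -0.14], "dr": [0, 0, 0], "gripper": -1}, {"xyz": [0, 0, -0.24], "dr": [0, 0, 0], "gripper": -1}, {"xyz": [0, 0, -0.36], "dr": [0, 0, 0], "gripper": -1}, {"xyz": [0, 0, -0.5], "dr": [0, 0, 0], "gripper": -1}, {"xyz": [0, 0, -0.7], "dr": [0, 0, 0], "gripper": -1}, {"xyz": [0, 0, -0.9], "dr": [0, 0, 0], "gripper": -1}, {"xyz": [0, 0, -0.9], "dr": [0, 0, 0], "gripper": -1}, {"xyz": [0, 0, -0.9], "dr": [0, 0, 0], "gripper": -1}])

```text
time: 59.28
eef_pos: [447.2, 396.8, 243.4]
orientation: [-3.139, 0.001, 1.57]
contact_force: [-1.5, 0.4, -1.4]
finger_gap: 9.2
grasp_force: 60.4
```

Run:
```python
from st import *
store([446.5,397,244],Rt(np.pi/2))
t=manip.camera("top");si=manip.camera("side");print(manip.state()["eef_pos"])
print("side jar")
for r in si["img"][166:232,200:250].mean(2): print("".join("%d"%min(9,x/28) for x in r))
gr=cv2.cvtColor(t["img"],cv2.COLOR_RGB2GRAY)
h=cv2.HoughCircles(cv2.resize(gr[215:315,140:240],None,fx=4,fy=4,interpolation=cv2.INTER_CUBIC),cv2.HOUGH_GRADIENT,1,100,param1=120,param2=20,minRadius=100,maxRadius=130)
if h is not None: q=h[0][0];print(plane(t,(140+q[0]/4-.4,215+q[1]/4-.4),241))
route(([420,0,244],Rt(2.5)),([546.7,-183.2,238],Rt(np.pi+.06)))
```

```text
[446.87256587 396.58405837 242.66343968]
side jar
33333333343443444333333333333332334666666666666666
33333333334334343333333333333333234666666666666666
33333333344443434433334344333223334666666666666666
33333333344444444444444443333233334566666666666666
33333333344444444444444444333323333466666666666666
33333333344444444444444444332223323466666666666666
33333333344444444444444444333322223466666666666666
33333333344444444444444444333322222356666666666666
33333333334444444444444443333322222346666666666666
33333333334444444444444443333332222346666666666666
33333333333444444444444433333333322346666666666666
22223332233344444444443333333333323346666666666666
22223332332333334433333333333333232345666666666666
22323333223333333333333333333333222234666666666666
22223233333333333323332222233332332234666666666666
22222233333333333333232222222322222234666666666666
32223333333223232333333333332222222234666666666666
32233233332223333344444444443332222233566666666666
22323322232333444455555555554433222223466666666666
23332222333345555444444444445544332223566666666666
222222222334554443333333333334
[... 2212 characters left out ...]
6
66666666666665333332323333333333333333332346666666
66666666666666333233333333333333323333232346666666
[441.08820242 299.72227349 241.        ]
-- key [420.   0. 244.]
[-0.794, -0.053, 0.0] [0.0, 0.0, -0.059] rows>=1.3 |max| 0.794
[-0.771, -0.198, 0.0] [0.0, 0.0, -0.059] rows>=1.3 |max| 0.771
[-0.72, -0.337, 0.0] [0.0, 0.0, -0.059] rows>=1.3 |max| 0.72
[-0.647, -0.465, 0.0] [0.0, 0.0, -0.06] rows>=1.3 |max| 0.647
[-0.548, -0.577, 0.0] [0.0, 0.0, -0.059] rows>=1.3 |max| 0.577
-- key [ 546.7 -183.2  238. ]
[-0.704, -0.237, 0.02] [0.0, 0.0, -0.074] rows>=1.2 |max| 0.704
[-0.63, -0.392, 0.02] [0.0, 0.0, -0.075] rows>=1.3 |max| 0.63
[-0.521, -0.529, 0.02] [0.0, 0.0, -0.074] rows>=1.2 |max| 0.529
```

send_rows(deltas=[{"xyz": [-0.4, -0.026, 0], "dr": [0, 0, -0.03], "gripper": -1}, {"xyz": [-0.794, -0.053, 0], "dr": [0, 0, -0.059], "gripper": -1}, {"xyz": [-0.794, -0.053, 0], "dr": [0, 0, -0.059], "gripper": -1}])

```text
time: 59.75
eef_pos: [441.6, 315.6, 242.9]
orientation: [-3.138, 0.001, 1.753]
contact_force: [0.8, 0.3, 0.1]
finger_gap: 9.6
grasp_force: 60.3
```

send_rows(deltas=[{"xyz": [-0.385, -0.1, 0], "dr": [0, 0, -0.03], "gripper": -1}, {"xyz": [-0.771, -0.198, 0], "dr": [0, 0, -0.059], "gripper": -1}, {"xyz": [-0.771, -0.198, 0], "dr": [0, 0, -0.059], "gripper": -1}])

```text
time: 60.12
eef_pos: [436.6, 237.0, 243.4]
orientation: [-3.139, -0.0, 1.938]
contact_force: [0.6, 0.0, -1.6]
finger_gap: 9.4
grasp_force: 60.3
```

send_rows(deltas=[{"xyz": [-0.36, -0.17, 0], "dr": [0, 0, -0.03], "gripper": -1}, {"xyz": [-0.72, -0.337, 0], "dr": [0, 0, -0.059], "gripper": -1}, {"xyz": [-0.72, -0.337, 0], "dr": [0, 0, -0.059], "gripper": -1}])

```text
time: 60.5
eef_pos: [431.5, 158.2, 243.8]
orientation: [-3.14, -0.001, 2.123]
contact_force: [0.6, 0.5, -0.1]
finger_gap: 9.6
grasp_force: 60.3
```

send_rows(deltas=[{"xyz": [-0.32, -0.23, 0], "dr": [0, 0, -0.03], "gripper": -1}, {"xyz": [-0.647, -0.465, 0], "dr": [0, 0, -0.06], "gripper": -1}, {"xyz": [-0.647, -0.465, 0], "dr": [0, 0, -0.06], "gripper": -1}])

```text
time: 60.88
eef_pos: [426.4, 79.0, 244.0]
orientation: [-3.141, -0.001, 2.311]
contact_force: [0.1, 0.7, -1.0]
finger_gap: 9.2
grasp_force: 60.3
```

send_rows(deltas=[{"xyz": [-0.27, -0.29, 0], "dr": [0, 0, -0.03], "gripper": -1}, {"xyz": [-0.548, -0.577, 0], "dr": [0, 0, -0.059], "gripper": -1}, {"xyz": [-0.548, -0.577, 0], "dr": [0, 0, -0.059], "gripper": -1}])

```text
time: 61.25
eef_pos: [421.2, -0.2, 244.1]
orientation: [-3.141, -0.001, 2.496]
contact_force: [0.7, 0.0, -0.2]
finger_gap: 9.2
grasp_force: 60.3
```

send_rows(deltas=[{"xyz": [-0.35, -0.12, 0.01], "dr": [0, 0, -0.037], "gripper": -1}, {"xyz": [-0.704, -0.237, 0.02], "dr": [0, 0, -0.074], "gripper": -1}, {"xyz": [-0.704, -0.237, 0.02], "dr": [0, 0, -0.074], "gripper": -1}])

```text
time: 61.62
eef_pos: [464.2, -60.6, 241.8]
orientation: [-3.141, -0.002, 2.73]
contact_force: [-1.1, 0.6, 0.1]
finger_gap: 9.3
grasp_force: 60.3
```

send_rows(deltas=[{"xyz": [-0.31, -0.196, 0.01], "dr": [0, 0, -0.037], "gripper": -1}, {"xyz": [-0.63, -0.392, 0.02], "dr": [0, 0, -0.075], "gripper": -1}, {"xyz": [-0.63, -0.392, 0.02], "dr": [0, 0, -0.075], "gripper": -1}])

```text
time: 62.0
eef_pos: [506.0, -121.4, 239.6]
orientation: [3.141, -0.002, 2.966]
contact_force: [-1.0, 0.7, -1.1]
finger_gap: 9.3
grasp_force: 60.3
```

send_rows(deltas=[{"xyz": [-0.26, -0.265, 0.01], "dr": [0, 0, -0.037], "gripper": -1}, {"xyz": [-0.521, -0.529, 0.02], "dr": [0, 0, -0.074], "gripper": -1}, {"xyz": [-0.521, -0.529, 0.02], "dr": [0, 0, -0.074], "gripper": -1}, {"xyz": [-0.521, -0.529, 0.02], "dr": [0, 0, -0.074], "gripper": -1}, {"xyz": [-0.521, -0.529, 0.02], "dr": [0, 0, -0.074], "gripper": -1}, {"xyz": [-0.521, -0.529, 0.02], "dr": [0, 0, -0.074], "gripper": -1}])

```text
time: 62.75
eef_pos: [547.0, -182.4, 238.2]
orientation: [-3.141, -0.001, -3.082]
contact_force: [-0.1, 0.9, -1.4]
finger_gap: 9.2
grasp_force: 60.3
```

```bash
cat > mo.py <<'E'
from st import *
def mouth(t,z):
    gr=cv2.cvtColor(t["img"],cv2.COLOR_RGB2GRAY);q=proj(t,[634.5,-177.5,z]).astype(int);u0,v0=q[0]-50,q[1]-50
    h=cv2.HoughCircles(cv2.resize(gr[v0:v0+100,u0:u0+100],None,fx=4,fy=4,interpolation=cv2.INTER_CUBIC),cv2.HOUGH_GRADIENT,1,60,param1=100,param2=15,minRadius=95,maxRadius=130)
    return [(plane(t,(u0+a/4-.4,v0+b/4-.4),z).round(1),r/4) for a,b,r in h[0][:2]] if h is not None else None
E
python3 - <<'E'
from mo import *
s=manip.state();print(s["time"],s["eef_pos"],load()[0],s["finger_gap"])
t=manip.camera("top");T=dict(np.load("top0.npz"))
print("start",mouth(T,135),"now",mouth(t,235))
E
```

```text
62.75 [ 547.04288518 -182.43634682  238.17876053] [ 546.721164   -183.19852084  238.        ] 9.17403706420412
start [(array([ 633. , -178.2,  135. ]), np.float32(26.1))] now [(array([ 633.5, -176.4,  235. ]), np.float32(27.125)), (array([ 598.7, -225.3,  235. ]), np.float32(31.525))]
```

The funnel is aligned over the pot to about 2 mm. Lowering and releasing.

send_rows(deltas=[{"xyz": [0, 0, 0.15], "dr": [0, 0, 0], "gripper": -1}, {"xyz": [0, 0, 0.35], "dr": [0, 0, 0], "gripper": -1}, {"xyz": [0, 0, 0.5], "dr": [0, 0, 0], "gripper": -1}, {"xyz": [0, 0, 0.6], "dr": [0, 0, 0], "gripper": -1}, {"xyz": [0, 0, 0.7], "dr": [0, 0, 0], "gripper": -1}, {"xyz": [0, 0, 0.8], "dr": [0, 0, 0], "gripper": -1}, {"xyz": [0, 0, 0.88], "dr": [0, 0, 0], "gripper": -1}, {"xyz": [0, 0, 0.94], "dr": [0, 0, 0], "gripper": -1}, {"xyz": [0, 0, 0.98], "dr": [0, 0, 0], "gripper": -1}, {"xyz": [0, 0, 0.99], "dr": [0, 0, 0], "gripper": -1}, {"xyz": [0, 0, 0.99], "dr": [0, 0, 0], "gripper": -1}])

```text
time: 64.18
eef_pos: [547.0, -183.5, 140.9]
orientation: [-3.141, -0.002, -3.082]
contact_force: [-9.1, 3.3, 8.8]
finger_gap: 9.0
grasp_force: 62.0
```

Run:
```python
from mo import *
s=manip.state();print(s["time"],s["eef_pos"],s["contact_force"])
t=manip.camera("top");print(mouth(t,136))
```

```text
64.175 [ 547.04451156 -183.54888599  140.8536497 ] [-9.09552486  3.3344527   8.75432185]
[(array([ 636.9, -177.5,  136. ]), np.float32(25.9)), (array([ 621.2, -232.3,  136. ]), np.float32(30.7))]
```

send_rows(deltas=[{"xyz": [0.02, 0, -0.01], "dr": [0, 0, 0], "gripper": -1}, {"xyz": [0.02, 0, -0.01], "dr": [0, 0, 0], "gripper": -1}, {"xyz": [0.02, 0, -0.01], "dr": [0, 0, 0], "gripper": -0.2}, {"xyz": [0.02, 0, -0.01], "dr": [0, 0, 0], "gripper": -0.2}, {"xyz": [0.02, 0, -0.01], "dr": [0, 0, 0], "gripper": -0.2}, {"xyz": [0.02, 0, -0.01], "dr": [0, 0, 0], "gripper": -0.2}, {"xyz": [0.02, 0, -0.3], "dr": [0, 0, 0], "gripper": -0.2}, {"xyz": [0.02, 0, -0.7], "dr": [0, 0, 0], "gripper": -0.2}, {"xyz": [0.02, 0, -1], "dr": [0, 0, 0], "gripper": -0.2}, {"xyz": [0.02, 0, -1], "dr": [0, 0, 0], "gripper": -0.2}])

```text
time: 65.47
eef_pos: [546.8, -184.4, 242.1]
orientation: [-3.138, 0.004, -3.083]
contact_force: [0.5, -0.5, 0.1]
finger_gap: 34.0
grasp_force: 0.0
```

send_rows(deltas=[{"xyz": [0.5, 0, -0.3], "dr": [0, 0, 0], "gripper": -0.2}, {"xyz": [0.8, 0, -0.5], "dr": [0, 0, 0], "gripper": -0.2}, {"xyz": [0.8, 0, -0.5], "dr": [0, 0, 0], "gripper": -0.2}, {"xyz": [0.8, 0, -0.5], "dr": [0, 0, 0], "gripper": -0.2}, {"xyz": [0.8, 0, -0.5], "dr": [0, 0, 0], "gripper": -0.2}])

```text
time: 66.1
eef_pos: [465.5, -187.8, 287.5]
orientation: [3.14, -0.003, -3.082]
contact_force: [-0.6, -0.3, 0.6]
finger_gap: 34.3
grasp_force: 0.0
```

Run:
```python
from mo import *
s=manip.state();print(s["time"],s["eef_pos"],s["contact_force"])
t=manip.camera("top");si=manip.camera("side");T=np.load("top0.npz")["img"];S=np.load("side0.npz")["img"]
print(mouth(t,136))
# funnel, crate, bystanders now vs start: phase shift of patches
def sh(a,b,y0,y1,x0,x1):
    f=lambda i:cv2.cvtColor(i[y0:y1,x0:x1],cv2.COLOR_RGB2GRAY).astype(np.float32)
    r=cv2.matchTemplate(f(b),f(a)[8:-8,8:-8],cv2.TM_CCOEFF_NORMED);_,m,_,l=cv2.minMaxLoc(r);return (l[0]-8,l[1]-8),round(m,2)
print("funnel",sh(T,t["img"],165,245,340,415),sh(S,si["img"],215,275,350,435))
print("crate",sh(T,t["img"],115,210,275,340),sh(S,si["img"],145,215,320,415))
print("hide",sh(T,t["img"],155,215,175,240),"lid side",sh(S,si["img"],225,260,185,228),"trowel side",sh(S,si["img"],275,345,250,365))
# jar contents from above
o=proj(t,[446,305.5,100]).round().astype(int);print(o)
for r in t["img"][o[1]-18:o[1]+20,o[0]-18:o[0]+28].mean(2): print("".join("%d"%min(9,x/28) for x in r))
```

```text
66.1 [ 465.51579734 -187.77055046  287.53744965] [-0.63033121 -0.31922908  0.61028202]
[(array([ 634.2, -176.7,  136. ]), np.float32(26.2)), (array([ 599.8, -124.9,  136. ]), np.float32(27.275))]
funnel ((0, 0), 0.63) ((0, -2), 0.86)
crate ((0, 0), 0.95) ((0, 0), 0.52)
hide ((0, 0), 1.0) lid side ((0, 0), 1.0) trowel side ((0, 0), 0.87)
[200 272]
5555555555555555555555555555555555555555555555
5555555555555555555555555555555555555555555555
5555555555555555555555555555555555555555555555
5555555555555555555555555555555555555555555555
5555555555555555555555555555555555555555555555
5555555555555555666655555555555555555555555555
5555555555555666665555555555555555555555555555
5555555555566755444444554444445555555555555555
5555555555676544444444344554434445555555555555
5555555556754444444443333554333333445555555555
4555555567544444444443333345433354334555555555
3345555675444444445543333355543455433334555555
2233345664444444445543333455654555553333345555
3232234753444444343455434555665555554332233345
3332235533444443333345555555576555555433332233
3333236433333443333345555555566555555433333333
[... 334 characters left out ...]
556644333333333455555556654445555533333333
5555555654444433333455555556643335555533333333
5555555664444433333555555567433334555433333333
5555555565444443344555555666433335555333333333
5555555556544444455555554555433345554333333333
5555555555654444555556556433444455543333333333
5555555555565544445666654333555555433333333333
5555555555555555555666543333555554333333333333
5555555555555555444455443344555543333333333333
5555555555555555554444444345543333333333333333
5555555555555555555544433333333333333333333333
5555555555555555555555543433322333333333333333
5555555555555555555555555544333333333333333333
5555555555555555555555555555444333333333333333
5555555555555555555555555555555444333333333333
```

Dark spots in the jar floor count to 7, so all pebbles are in. One last check of the funnel's level before signing off.

Run:
```python
from mo import *
si=manip.camera("side")["img"];S=np.load("side0.npz")["img"]
def edges(im):
    f=lambda i:(i.min(2)>150)
    out=[]
    for u in(370,380,390,400,410,416):
        c=im[215:275,u].astype(int).min(1);d=np.diff(c);k=int(np.argmax(d[:30]));out.append((u,215+k,int(d[k])))
    return out
print(edges(S));print(edges(si))
r=lambda i,x0,x1,y0,y1:cv2.cvtColor(i[y0:y1,x0:x1],cv2.COLOR_RGB2GRAY).astype(np.float32)
for n,b in(("tab",(355,382,230,262)),("right",(395,428,222,262)),("rimtop",(372,420,218,236))):
    a=r(S,*b);B=r(si,b[0]-6,b[1]+6,b[2]-6,b[3]+6);m=cv2.matchTemplate(B,a,cv2.TM_CCOEFF_NORMED);_,v,_,l=cv2.minMaxLoc(m);print(n,l[0]-6,l[1]-6,round(v,2))
```

```text
[(370, 226, 49), (380, 222, 50), (390, 222, 44), (400, 223, 24), (410, 227, 24), (416, 231, 20)]
[(370, 227, 55), (380, 224, 78), (390, 223, 54), (400, 225, 17), (410, 228, 28), (416, 232, 38)]
tab 0 -2 0.83
right 0 -2 0.89
rimtop 0 1 0.95
```

```bash
python3 -c "
from rig import manip
print(manip.sign_off())"
```

```text
the job is handed in; nothing more can be done
None
```

I handed the job in at about 66 s of the 210 s allowed, and the judge gave no verdict. By my own camera checks, all 7 pebbles present are in the upright jar, the funnel is back in the flowerpot (tilted an estimated 0.05 rad), and the empty scoop stands on the shelf. The crate has swung back, and the trowel, hide box and lid are undisturbed.

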